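# Hook the stock bin's gate open

### The job

The stock bin is to be loaded, so hook its gate open: lift the thumb latch bar until it is clear of its catch, feeling for the gap between the catch's lip and its cap and never forcing the bar against either (a light touch of a few newtons is fine; the head may be clamped high or low). With the bar in the gap swing the gate open, and go on gently until the bar has ridden over the ramp of the hold-back catch and dropped in behind its lip. Leave the gate hooked there with the bar fully down, and leave the other things on the bench and in the bin where they are.

Things in the scene. Friction and masses are not known exactly. Their poses are not given: they have to be found in the camera images.
- bin: open-topped plywood bin fixed to the bench, 260 deep (x) x 250 wide (y) x 200 mm high, no roof; origin at bench level in the middle of the front plane, +x runs into the bin, +y to the hinge side, z up. A 32 mm wide post at y = -101 mm carries the catch.
- gate_hinge (a point): point on the gate's upright hinge axis, 200 mm above the bench (bin frame x = -10, y = +100 mm); its axes turn with the gate: the gate reaches along its -y, its outer face (towards the robot when shut) looks along its -x. The slatted wooden gate is 18 mm thick, centred on the axis, 5 to 179 mm from it, 20 to 200 mm above the bench.
- gate (a joint): gate angle: 0 shut, grows as it swings out of the bin's front (clockwise seen from above), end stop at 1.75 rad. 0.7 kg; the hinge is slightly stiff, so the gate stays where it is left.
- bar (a joint): angle of the latch bar on the gate: 0 level (resting on its stop), grows as the nose is lifted, up to 0.38 rad. It falls back by its weight (about 160 g; about 1.5 N lifts it at the tab).
- bar_pivot (a point): pivot of the steel latch bar, on the bar's mid line, 18 mm outside the gate's mid plane, 50 mm from the hinge axis, 188 mm above the bench; axes as the bar's: its -y runs along the bar to the nose, x is the pivot axis. The bar is 10 mm thick (x), 16 mm high, and ends 172 mm from the pivot.
- tab_top (a point): middle of the top edge of the thumb tab, an upright steel plate on the bar: 24 mm wide along the bar, 10 mm thick across it, top 52 mm above the pivot when level (40 mm above the gate's top edge), 105 mm from the pivot along the bar. It can be pinched across its thickness from above. Axes as the bar's.
- bar_nose (a point): point on the bar's underside, on its mid line, 156 mm from the pivot, 180 mm above the bench when the bar is level. This part of the bar lies in the hold-back when the gate is hooked open. Axes as the bar's.
- catch: slotted steel plate on the bin's post, origin on the post's front face, 187 mm above the bench. The catch's head, a 14 mm wide steel hook, is clamped on it up to 16 mm higher or lower than midway: that is not measured and must be felt. 11 N between the catch and anything bends it. See catch_mid for the head.
- catch_mid (a point): point on the plate, at the height of the lip's top when the head is midway: 200 mm above the bench, 153 mm from the bar's pivot. The 7 mm thick lip stands 4.5 mm in front of the bar, its top 4 to 36 mm above the level bar's underside; 24 mm above the lip's top is the underside of a cap, overhanging as far out as the lip. The 16 mm high bar leaves forwards between lip and cap. Axes as the bin's.
- holdback: hold-back catch on its own 218 mm tall post, fixed to the bench, near 90 degrees of gate opening; origin at bench level under the seat, +y is the way the bar comes in, x runs along the bar. The bar, let go, rides up its ramp by itself as the gate is pushed, and drops into the seat between lip and buffer. Push gently: 15 N on it is too much.
- holdback_seat (a point): the seat, 22 mm wide, at the height of the level bar's underside (180 mm above the bench); axes as holdback. From y = -57 to -13 mm the ramp rises from 8 mm below to 10 mm above the seat; the lip's top runs on to y = -8 mm and drops off; the rubber buffer's face is at y = +14 mm, its top 26 mm above the seat.
- glue: bystander: upright orange bottle, 56 mm across, 170 mm tall; origin under its centre
- brush_pot: bystander: open steel cup, 84 mm across, 110 mm tall; origin under its centre
- tape: bystander: tape measure, 65 x 35 x 60 mm; origin under its centre
- mallet: bystander: hammer lying flat; origin under its middle
- sanding_block: bystander: cork block 110 x 60 x 40 mm; origin under its centre
- blank_a: bystander: pale wood blank 110 x 45 x 30 mm lying in the bin; origin under its centre
- blank_b: bystander: dark wood blank 120 x 50 x 40 mm lying in the bin; origin under its centre

How it is judged:
On the way, in this order (a step that is already met when the one before it is completed fails the run):
1. the bar is lifted while the gate is still shut (value of joint bar above 0.025 rad and value of joint gate below 0.06 rad), for 0.1 s.
2. the gate is swung clear of the catch (value of joint gate above 0.3 rad), for 0.1 s.
At the end, for the whole second after the job is handed in: the gate stands open (over 1.25 rad) and still, its bar down (under 0.03 rad) in the hold-back's seat, between lip and buffer (bar_nose at y from -8 to +14 mm in the hold-back's frame) (value of joint bar below 0.03 rad and y of bar_nose in the frame of holdback between -0.008 and 0.014 m and value of joint gate above 1.25 rad and velocity of joint gate between -0.05 and 0.05 rad/s); the robot touches nothing.
It fails at once if the catch (lip or cap) is loaded with more than 11 N (contact force between catch and anything else above 11 N).
It fails at once if the hold-back is loaded with more than 15 N (contact force between holdback and anything else above 15 N).
It fails at once if a bystander is moved by more than 30 mm (distance of any of glue, brush_pot, tape, mallet, sanding_block, blank_a, blank_b from where it was at the start of the episode above 0.03 m).
It also fails if it takes over 64 s, if anything falls off the work surface, if the arm or the gripper's body presses on something with over 40 N, if the wrist force passes 120 N, or if a joint passes its speed limit or range.

### The arm

A 6-joint arm with a two-finger parallel gripper is mounted at the origin on the work surface. World frame = base frame: x ahead of the robot, y to its left, z up, the work surface at z = 0. Lengths are in m, angles in rad, forces in N, time in s.
With the tool pointing down it reaches from about 0.3 to 0.875 m from the base axis. Payload 6.4 kg.
Tool frame: the origin (TCP) lies between the finger pads; the fingertips stand 25 mm ahead of it and the grasp point (between the pads) lies 6 mm ahead of it; y points along the fingers, x is the direction in which the jaws open and shut, and the axes are right-handed (so a half turn about y gives the same grasp; the last joint's range is limited). The gripper opens to 85 mm and grips with 20 to 120 N. Pads are 22 mm wide; open, the fingers measure 114 mm over their backs; the gripper's body (76 mm by 85 mm) begins 54 mm behind the grasp point. The pads swing forward as they close: fully open they stand 13 mm farther back than shut.
Start: joints at [1.113, 0.181, 1.607, -0, 1.354, -0.206], TCP at [0.143, 0.557, 0.256] pointing down, gripper open.
Joint ranges: [-2.99, 2.99], [-0.89, 2.07], [0.3, 2.58], [-1.14, 4.28], [0, 2.63], [-3.12, 3.12]. Speed limits (rad/s): [2.57, 2.57, 3.01, 3.14, 3.14, 3.14].

### API

Orientations are given as a unit quaternion [w, x, y, z].
In Python, from bench import ctrl, vision, ticket, find_in, regions_of, pinpoint gives the robot as it stands.
- The arm moves only by the tool apply_moves, never from a script. Its argument "increments" is a list of rows, each an object of numbers: "x", "y", "z": the shift along the tool's x, y, z in cm; "ax", "ay", "az": the turn, a rotation vector about the tool's x, y, z in rad; "grip": the closure, from 0 (fully open) to 1 (shut). A call has 1 to 12 rows; each row is the pose to reach, as a shift and turn from the pose measured when the call began, along the tool's axes at that moment; what a row does not reach only later rows make up. A row lasts 1/8 s, in which the tool goes at most 62.5 mm and 10.7 degrees, less where a joint would pass 70% of its speed; a pose out of reach is approached as far as the arm can. A call with a gripper value outside its range is refused whole. The fingers move at their own pace and stop on an object; the grip force is fixed at half the most. Time passes only in rows, so rows that repeat a pose let the fingers close. It gives the time, the measured TCP pose, the force and the opening at its end, in the units of the state.
- ctrl.get_obs(): the state, without advancing time (a new reading comes with each control period).
- vision.camera(name): name is "side" or "top"; returns the picture (384x512x3 uint8, red, green, blue); there is no depth.
- vision.camera_params(name): a dict with "intrinsics" (3x3 intrinsics, pixels), "R" (3x3) and "t" (3): a world point X has camera coordinates R X + t. Camera axes: x right, y down, z forward; pixel columns grow to the right and rows downward; lengths in m; the calibration is good to about 2 mm. A picture is of the moment at which its call begins. camera_params takes no time and is no camera call.
- ticket.hand_in(): hands the job in, once; it reports no verdict.
Trained networks look in the newest picture that a camera, given by its name, has taken for a name from the list of things; names that differ only in an ending like _2 or _b are one class to them, and where a whole thing is asked for, a point or a joint stands for the part that bears it (a point fixed in the world has none). Each returns a list of dicts, best first, with "p" (0 to 1); they miss things now and then, are a little off and sometimes report something else, mostly with a low value. They report only what shows in the picture. A call takes as long as a camera call.
- find_in(camera, query): "rect" ([centre column, centre row, width, height] in pixels, round what is visible of it).
- regions_of(camera, query): "mask" (384x512 bool, what is visible of it) and "rect" ([centre column, centre row, width, height] in pixels, round what is visible of it).
- pinpoint(camera, query): "xy" ([column, row] in pixels: a listed point, or the origin of a listed thing).
The state is a dict: "time_s": time; "q": joint angles; "dq": joint speeds; "joint_efforts": joint torques, N m; "eef_pos": TCP position; "eef_rot": TCP orientation; "wrist_force": force on the tool from outside, world axes, zero at the start; "torque": the same for the moment, N m; "opening": opening from 0.0 (shut) to 1.0 (fully open).
Only numpy, scipy, OpenCV 4.12 (cv2) and the standard library are available. Lean on these libraries where they do the work, as an engineer would, in place of code of your own. Each camera call takes 0.05 s, during which the arm holds its last target.

## Working session

There is one attempt and no reset: what is moved stays moved. The work goes in short steps, Python scripts to look and compute and a tool call to move; the robot and the scene stay as the last step left them, time stands still between calls to the robot, and variables do not carry over. Pictures are saved under pics/ and viewed, and the job is handed in when it is done.

Besides the shell and the picture viewer there is one more tool, called after "Request:" as name([rows], argument=value, ...), one row to a line, values as JSON. apply_moves: Moves the arm, as the interface text tells. Its arguments: {"type":"object","properties":{"increments":{"type":"array","items":{"type":"object","properties":{"x":{"type":"number"},"y":{"type":"number"},"z":{"type":"number"},"ax":{"type":"number"},"ay":{"type":"number"},"az":{"type":"number"},"grip":{"type":"number"}}}}},"required":["increments"]}

```bash
ls; mkdir -p pics
cat > h.py <<'E'
import numpy as np, cv2
from bench import ctrl, vision, ticket, find_in, regions_of, pinpoint
from scipy.spatial.transform import Rotation as Ro
def cam(n):
    p=vision.camera_params(n); return np.array(p["intrinsics"]),np.array(p["R"]),np.array(p["t"])
def proj(n,X):
    K,R,t=cam(n); c=K@(R@np.array(X)+t); return c[:2]/c[2]
def ray(n,uv):
    K,R,t=cam(n); d=R.T@np.linalg.solve(K,[uv[0],uv[1],1]); return -R.T@t,d/np.linalg.norm(d)
def atz(n,uv,z):
    o,d=ray(n,uv); return o+d*(z-o[2])/d[2]
def tri(a,b):
    (o1,d1),(o2,d2)=ray(*a),ray(*b)
    s=np.linalg.lstsq(np.c_[d1,-d2],o2-o1,rcond=None)[0]
    p,q=o1+s[0]*d1,o2+s[1]*d2; return (p+q)/2,np.linalg.norm(p-q)
def save(n,name):
    im=vision.camera(n); cv2.imwrite(f'pics/{name}.png',im[...,::-1]); return im
def rot(o): 
    w,x,y,z=o["eef_rot"]; return Ro.from_quat([x,y,z,w])
np.set_printoptions(precision=4,suppress=True)
E
python3 - <<'E'
from h import *
o=ctrl.get_obs(); print(o); print(rot(o).as_matrix())
for n in("side","top"):
    save(n,n+"0")
    K,R,t=cam(n); print(n,-R.T@t,K[0,0])
    for q in("tab_top","bar_pivot","bar_nose","gate_hinge","catch_mid","catch","bin","holdback","holdback_seat"):
        print(q,[(np.round(d["xy"],1).tolist(),round(float(d["p"]),2)) for d in pinpoint(n,q)[:2]])
E
```

```text
pics
{'time_s': 0.0, 'q': array([ 1.1127,  0.1815,  1.608 , -0.    ,  1.3538, -0.2063]), 'dq': array([ 0.0005,  0.001 , -0.001 ,  0.0015,  0.0005, -0.0006]), 'joint_efforts': array([  0.0014, -44.4864, -35.1344,  -0.0001,   0.009 ,  -0.    ]), 'eef_pos': array([0.1431, 0.5564, 0.2554]), 'eef_rot': array([-0.5586,  0.5591,  0.4327, -0.4338]), 'wrist_force': array([-0.0557, -0.1308, -0.2286]), 'torque': array([-0.0123, -0.0176,  0.0098]), 'opening': 1.0017193178632937}
[[ 0.2492 -0.0007 -0.9685]
 [ 0.9685 -0.0015  0.2492]
 [-0.0017 -1.      0.0003]]
side [ 0.2859 -0.5062  0.8485] 356.20417906728954
tab_top [([282.8, 202.9], 0.89), ([325.1, 328.4], 0.59)]
bar_pivot [([261.4, 187.3], 0.9), ([181.7, 189.1], 0.29)]
bar_nose [([293.6, 232.2], 0.62)]
gate_hinge [([261.2, 166.8], 0.97)]
catch_mid [([305.5, 225.0], 0.79)]
catch [([300.4, 229.0], 0.61)]
bin [([282.5, 242.7], 0.79)]
holdback [([261.5, 165.8], 0.7), ([190.9, 235.3], 0.67)]
holdback_seat [([181.5, 190.1], 0.66)]
top [0.3598 0.0511 1.3879] 437.6572547390863
tab_top [([302.6, 187.5], 0.79)]
bar_pivot [([258.4, 184.5], 0.71), ([331.3, 248.7], 0.61)]
bar_nose [([315.3, 192.4], 0.85)]
gate_hinge [([249.0, 171.8], 0.83)]
catch_mid [([313.0, 182.7], 0.72)]
catch [([315.5, 182.0], 0.61), ([329.2, 249.6], 0.54)]
bin [([281.4, 191.1], 0.61), ([293.1, 154.6], 0.24)]
holdback [([225.6, 248.7], 0.76), ([298.3, 186.1], 0.49)]
holdback_seat [([223.7, 246.9], 0.62), ([355.9, 210.5], 0.36)]
```

View pics.

View pics/side0.png

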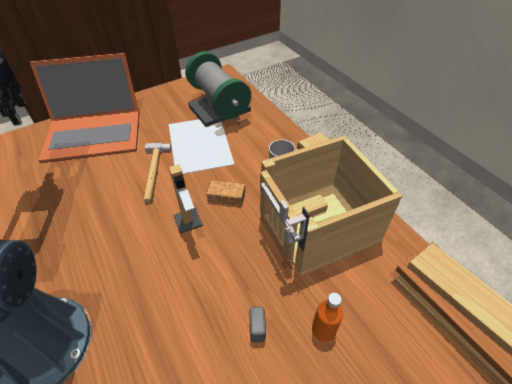

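View pics/top0.png

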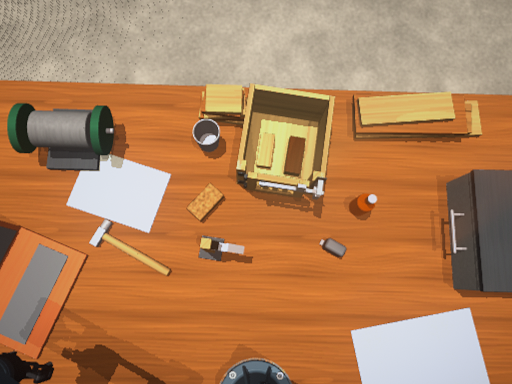

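Run:
```python
from h import *
P=dict(tab_top=([282.8,202.9],[302.6,187.5],.24),bar_pivot=([261.4,187.3],[258.4,184.5],.188),bar_nose=([293.6,232.2],[315.3,192.4],.18),
gate_hinge=([261.2,166.8],[249,171.8],.2),catch_mid=([305.5,225],[313,182.7],.2),bin=([282.5,242.7],[281.4,191.1],0),holdback_seat=([181.5,190.1],[223.7,246.9],.18),holdback=([190.9,235.3],[225.6,248.7],0))
for k,(s,t,z) in P.items():
    print(k,*tri(("side",s),("top",t)),atz("side",s,z),atz("top",t,z))
```

```text
tab_top [ 0.5937 -0.1066  0.2431] 0.0017278990746866208 [ 0.5962 -0.1047  0.24  ] [ 0.5935 -0.1067  0.24  ]
bar_pivot [0.6124 0.0098 0.1746] 8.506221934246718e-05 [ 0.6058 -0.0004  0.188 ] [0.6096 0.0103 0.188 ]
bar_nose [ 0.5942 -0.1511  0.1844] 0.005213075213586705 [ 0.5989 -0.1494  0.18  ] [ 0.5925 -0.1508  0.18  ]
gate_hinge [0.6349 0.0391 0.2136] 0.009094216759920715 [0.6376 0.0514 0.2   ] [0.6426 0.0375 0.2   ]
catch_mid [ 0.626  -0.147   0.1823] 0.013128708039224425 [ 0.6235 -0.1581  0.2   ] [ 0.616  -0.1413  0.2   ]
bin [ 0.6291 -0.0709  0.0103] 0.004805309377734835 [ 0.6358 -0.0661 -0.    ] [ 0.6288 -0.0709  0.    ]
holdback_seat [0.4337 0.102  0.1818] 0.0013456676909731377 [0.4334 0.1038 0.18  ] [0.4345 0.102  0.18  ]
holdback [ 0.4353  0.1051 -0.0188] 0.011879409475724252 [0.4263 0.0925 0.    ] [0.4401 0.1034 0.    ]
```

```bash
cat > fit.py <<'E'
from h import *
from scipy.optimize import least_squares
loc=dict(tab_top=(-18,-155,240),bar_pivot=(-18,-50,188),bar_nose=(-18,-206,180),gate_hinge=(0,0,200),bin=(10,-100,0))
obs=[("side","tab_top",282.8,202.9),("side","bar_pivot",261.4,187.3),("side","bar_nose",293.6,232.2),("side","gate_hinge",261.2,166.8),("side","bin",282.5,242.7),
("top","tab_top",302.6,187.5),("top","bar_pivot",258.4,184.5),("top","bar_nose",315.3,192.4),("top","gate_hinge",249,171.8),("top","bin",281.4,191.1)]
def W(p,k):
    a=np.array(loc[k])/1000.; c,s=np.cos(p[2]),np.sin(p[2])
    return np.array([p[0]+c*a[0]-s*a[1],p[1]+s*a[0]+c*a[1],a[2]])
f=lambda p:np.concatenate([proj(n,W(p,k))-[u,v] for n,k,u,v in obs])
r=least_squares(f,[.64,.04,.1],loss='soft_l1',f_scale=1.5)
if __name__=="__main__":
    print(r.x)
    for (n,k,u,v),e in zip(obs,f(r.x).reshape(-1,2)): print(n,k,e)
    for k in loc: print(k,W(r.x,k))
    for n in("side","top"):
        im=cv2.imread(f"pics/{n}0.png"); 
        c=proj(n,W(r.x,"tab_top"));x0,y0=int(c[0])-50,int(c[1])-45
        im=cv2.resize(im[y0:y0+90,x0-25:x0+95],None,fx=6,fy=6,interpolation=cv2.INTER_CUBIC)
        for k in loc:
            q=(proj(n,W(r.x,k))-[x0-25,y0]+.5)*6; cv2.circle(im,tuple(int(i) for i in q),4,(0,0,255),1); cv2.putText(im,k,tuple(int(i) for i in q),0,.4,(255,0,0))
        cv2.imwrite(f"pics/{n}_z.png",im)
E
python3 fit.py
```

```text
[ 0.6354  0.0459 -0.1301]
side tab_top [ 0.6364 -0.0242]
side bar_pivot [ 1.9551 -0.5918]
side bar_nose [-1.212   3.6209]
side gate_hinge [0.4037 1.5899]
side bin [-3.3175 -2.4071]
top tab_top [-0.4916 -1.4387]
top bar_pivot [ 4.1314 -0.4037]
top bar_nose [1.8272 0.6452]
top gate_hinge [-3.0814  2.4506]
top bin [-5.0592 -1.1922]
tab_top [ 0.5974 -0.1054  0.24  ]
bar_pivot [ 0.6111 -0.0013  0.188 ]
bar_nose [ 0.5908 -0.156   0.18  ]
gate_hinge [0.6354 0.0459 0.2   ]
bin [ 0.6323 -0.0545  0.    ]
```

View pics/side_z.png

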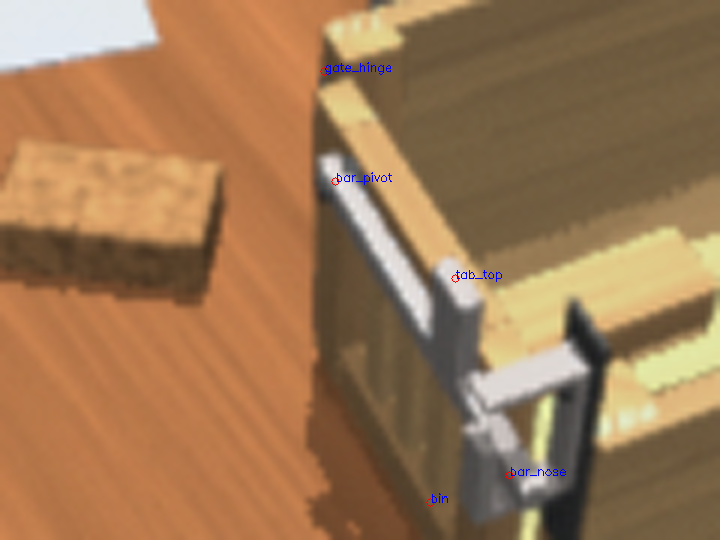

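View pics/top_z.png

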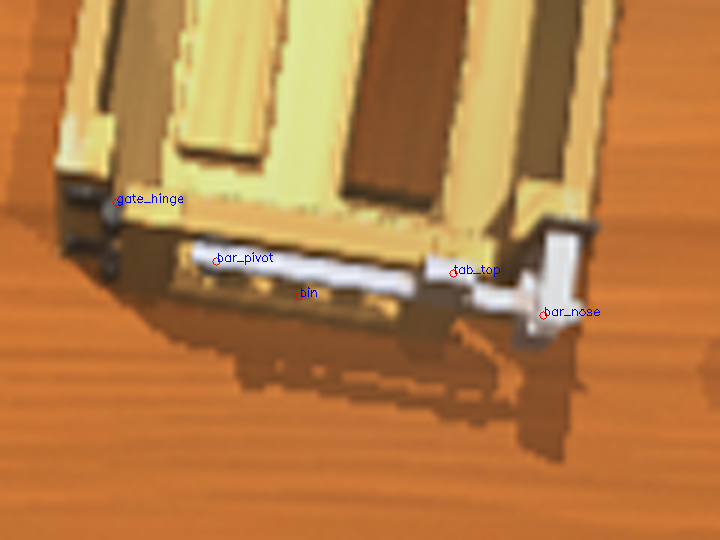

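```bash
cat > ortho.py <<'E'
from h import *
def ortho(im,n,z,xr,yr,s=.25):
    # rows: x decreasing, cols: y decreasing ; s mm/px
    H=int((xr[1]-xr[0])*1000/s);Wd=int((yr[1]-yr[0])*1000/s)
    ys,xs=np.meshgrid(yr[1]-np.arange(Wd)*s/1000,xr[1]-np.arange(H)*s/1000)
    K,R,t=cam(n); c=(np.stack([xs,ys,np.full_like(xs,z)],-1)@R.T+t)@K.T
    return cv2.remap(im,(c[...,0]/c[...,2]).astype('f4'),(c[...,1]/c[...,2]).astype('f4'),cv2.INTER_CUBIC)
E
python3 - <<'E'
from ortho import *
im=cv2.imread("pics/top0.png")
xr,yr=(.55,.68),(-.18,.08)
for z in(.196,.24):
    o=ortho(im,"top",z,xr,yr,.35)
    for y in np.arange(-.18,.08,.02):
        c=int((yr[1]-y)*1000/.35); cv2.line(o,(c,0),(c,6),(255,0,0)); cv2.putText(o,f"{y*100:.0f}",(c,18),0,.35,(255,255,255))
    for x in np.arange(.55,.68,.01):
        c=int((xr[1]-x)*1000/.35); cv2.line(o,(0,c),(6,c),(255,0,0)); cv2.putText(o,f"{x*100:.0f}",(8,c),0,.35,(255,255,255))
    cv2.imwrite(f"pics/or{int(z*1000)}.png",o)
E
```

```text
(no output)
```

View pics/or196.png

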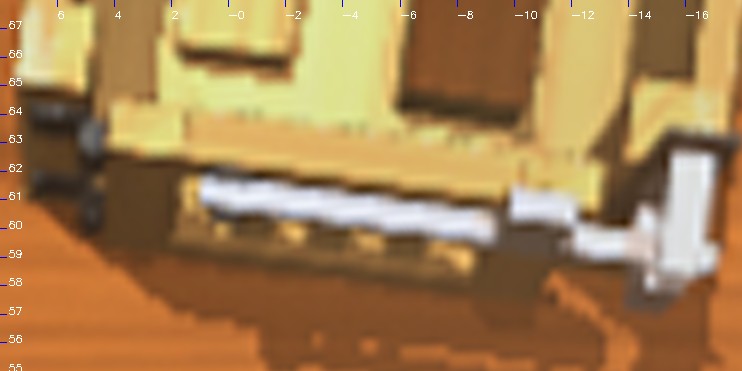

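View pics/or240.png

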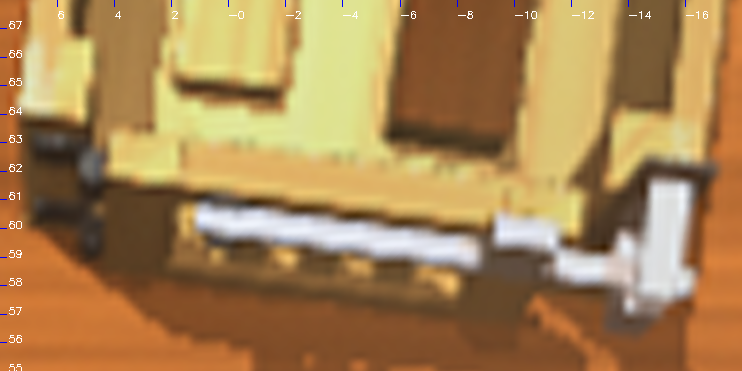

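```bash
cat > g.py <<'E'
from h import *
H=np.array([.635,.047]);PSI=-.127
def inc(P,R):
    o=ctrl.get_obs();R0=rot(o)
    return np.r_[R0.inv().apply(np.array(P)-o["eef_pos"])*100,(R0.inv()*R).as_rotvec()]
def gp(xl,yl,z,g=0):  # point in gate frame at gate angle g (clockwise)
    a=PSI-g;return np.array([H[0]+np.cos(a)*xl-np.sin(a)*yl,H[1]+np.sin(a)*xl+np.cos(a)*yl,z])
def tool(g,b):  # tool rot: x=gate x, y down, z = gate y, bar lifted b
    a=PSI-g
    M=np.array([[np.cos(a),0,-np.sin(a)],[np.sin(a),0,np.cos(a)],[0,-1,0]])
    return Ro.from_matrix(M)*Ro.from_rotvec([-b,0,0])
def tcp(g,b,hz=.049,yt=-.105,dx=0): # TCP for bar-local point yt from pivot, hz above
    y=yt*np.cos(b)+hz*np.sin(b); z=-yt*np.sin(b)+hz*np.cos(b)
    return gp(-.018+dx,-.05+y,.188+z,g)
E
python3 -c "
from g import *
print(tcp(0,0),tool(0,0).as_matrix()); print(inc(tcp(0,0,.112),tool(0,0)))"
```

```text
[ 0.5975 -0.1045  0.237 ] [[ 0.9919  0.      0.1267]
 [-0.1267  0.      0.9919]
 [ 0.     -1.      0.    ]]
[-52.7319  -4.3732 -60.4726  -0.       1.446   -0.    ]
```

Request:
apply_moves([
  {"y":-6},
  {"x":-5,"y":-7,"z":-6,"ay":0.14},
  {"x":-52.7,"y":-7,"z":-60.5,"ay":1.446},
  {"x":-52.7,"y":-7,"z":-60.5,"ay":1.446},
  {"x":-52.7,"y":-7,"z":-60.5,"ay":1.446},
  {"x":-52.7,"y":-7,"z":-60.5,"ay":1.446},
  {"x":-52.7,"y":-7,"z":-60.5,"ay":1.446},
  {"x":-52.7,"y":-7,"z":-60.5,"ay":1.446},
  {"x":-52.7,"y":-7,"z":-60.5,"ay":1.446},
  {"x":-52.7,"y":-7,"z":-60.5,"ay":1.446},
  {"x":-52.7,"y":-7,"z":-60.5,"ay":1.446},
  {"x":-52.7,"y":-7,"z":-60.5,"ay":1.446},
])

```text
invalid input
```

Request:
apply_moves([
  {},
])

```text
invalid input
```

```bash
python3 -c "
from g import *
o=ctrl.get_obs();print(o['q']);print(inc(tcp(0,0,.112),tool(0,0)))"
```

```text
[ 1.1127  0.1808  1.607   0.      1.3538 -0.2063]
[-52.7319  -4.3732 -60.4726  -0.       1.446   -0.    ]
```

Request:
apply_moves([
  {"x":0,"y":-6,"z":0,"ax":0,"ay":0,"az":0,"grip":0},
  {"x":-5,"y":-7,"z":-6,"ax":0,"ay":0.14,"az":0,"grip":0},
  {"x":-52.7,"y":-7,"z":-60.5,"ax":0,"ay":1.446,"az":0,"grip":0},
  {"x":-52.7,"y":-7,"z":-60.5,"ax":0,"ay":1.446,"az":0,"grip":0},
  {"x":-52.7,"y":-7,"z":-60.5,"ax":0,"ay":1.446,"az":0,"grip":0},
  {"x":-52.7,"y":-7,"z":-60.5,"ax":0,"ay":1.446,"az":0,"grip":0},
  {"x":-52.7,"y":-7,"z":-60.5,"ax":0,"ay":1.446,"az":0,"grip":0},
  {"x":-52.7,"y":-7,"z":-60.5,"ax":0,"ay":1.446,"az":0,"grip":0},
  {"x":-52.7,"y":-7,"z":-60.5,"ax":0,"ay":1.446,"az":0,"grip":0},
  {"x":-52.7,"y":-7,"z":-60.5,"ax":0,"ay":1.446,"az":0,"grip":0},
  {"x":-52.7,"y":-7,"z":-60.5,"ax":0,"ay":1.446,"az":0,"grip":0},
  {"x":-52.7,"y":-7,"z":-60.5,"ax":0,"ay":1.446,"az":0,"grip":0},
])

```text
time_s: 2.5
eef_pos: [0.5336, -0.011, 0.3262]
eef_rot: [0.706, -0.706, 0.045, -0.045]
wrist_force: [0.5, 0.3, 0.9]
opening: 0.998
```

```bash
python3 -c "
from g import *
o=ctrl.get_obs();print(o['q']);print(inc(tcp(0,0,.112),tool(0,0)))"
```

```text
[-0.2434  0.0355  1.6249  0.0003  1.4805 -0.116 ]
[ 7.5231  2.6284 -8.4571 -0.0002 -0.0004  0.0008]
```

Request:
apply_moves([
  {"x":7.5,"y":2.6,"z":-8.5,"ax":0,"ay":0,"az":0,"grip":0.4},
  {"x":7.5,"y":2.6,"z":-8.5,"ax":0,"ay":0,"az":0,"grip":0.4},
  {"x":7.5,"y":2.6,"z":-8.5,"ax":0,"ay":0,"az":0,"grip":0.4},
  {"x":7.5,"y":2.6,"z":-8.5,"ax":0,"ay":0,"az":0,"grip":0.4},
])

```text
time_s: 3.0
eef_pos: [0.597, -0.1047, 0.3]
eef_rot: [0.706, -0.705, 0.045, -0.045]
wrist_force: [-0.3, 0.5, -0.1]
opening: 0.601
```

```bash
python3 -c "
from g import *
o=ctrl.get_obs();print(inc(tcp(0,0,.112),tool(0,0)))
im=save('top','top1'); im2=save('side','side1')
print([(d['xy'],d['p']) for d in pinpoint('top','tab_top')], proj('top',gp(-.018,-.155,.24)))
cv2.imwrite('pics/t1z.png',cv2.resize(im[130:250,200:360,::-1],None,fx=4,fy=4,interpolation=2))
cv2.imwrite('pics/s1z.png',cv2.resize(im2[130:270,200:360,::-1],None,fx=4,fy=4,interpolation=2))
"
```

```text
[ 0.0487 -0.0031  0.0297 -0.0008 -0.0009 -0.0001]
[([301.9, 185.3], 0.58)] [301.7551 186.0219]
```

View pics/t1z.png

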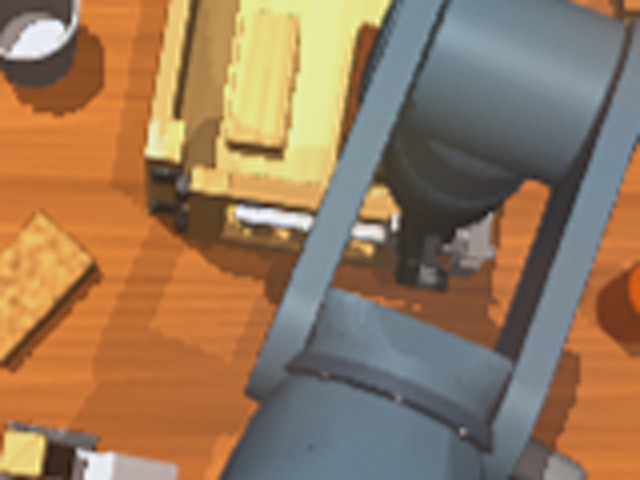

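View pics/s1z.png

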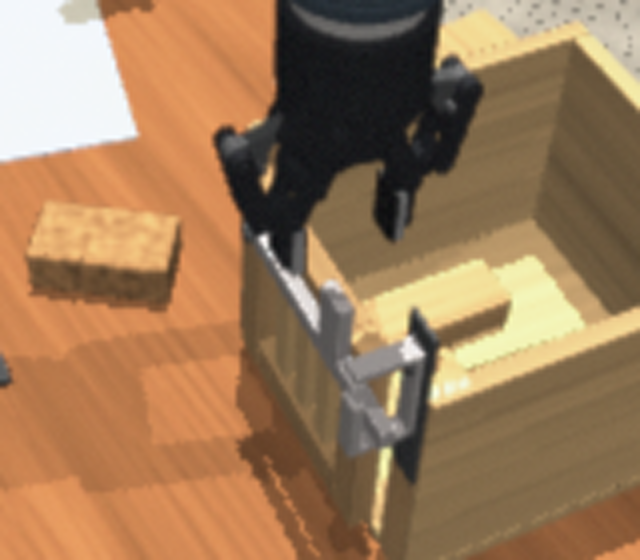

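The side view shows the fingers straddling the upright tab (zoom 335,310) with the catch head at right (380,390). Descending now.

Request:
apply_moves([
  {"x":0,"y":3,"z":0,"ax":0,"ay":0,"az":0,"grip":0.5},
  {"x":0,"y":5.5,"z":0,"ax":0,"ay":0,"az":0,"grip":0.5},
  {"x":0,"y":6.3,"z":0,"ax":0,"ay":0,"az":0,"grip":0.6},
  {"x":0,"y":6.3,"z":0,"ax":0,"ay":0,"az":0,"grip":0.7},
  {"x":0,"y":6.3,"z":0,"ax":0,"ay":0,"az":0,"grip":0.7},
])

```text
time_s: 3.78
eef_pos: [0.5979, -0.1037, 0.2398]
eef_rot: [-0.705, 0.706, -0.043, 0.046]
wrist_force: [0.1, -0.7, -0.4]
opening: 0.3
```

```bash
python3 -c "
from g import *
o=ctrl.get_obs();print(o['wrist_force'],o['opening']);print(inc(tcp(0,0),tool(0,0)))
im=save('top','top2'); im2=save('side','side2')
cv2.imwrite('pics/s1z2.png',cv2.resize(im2[150:250,230:330,::-1],None,fx=6,fy=6,interpolation=2))
"
```

```text
[ 0.1101 -0.6541 -0.4061] 0.30010721965244447
[-0.0312  0.2825 -0.0806  0.0005  0.0015  0.0044]
```

View pics/s1z2.png

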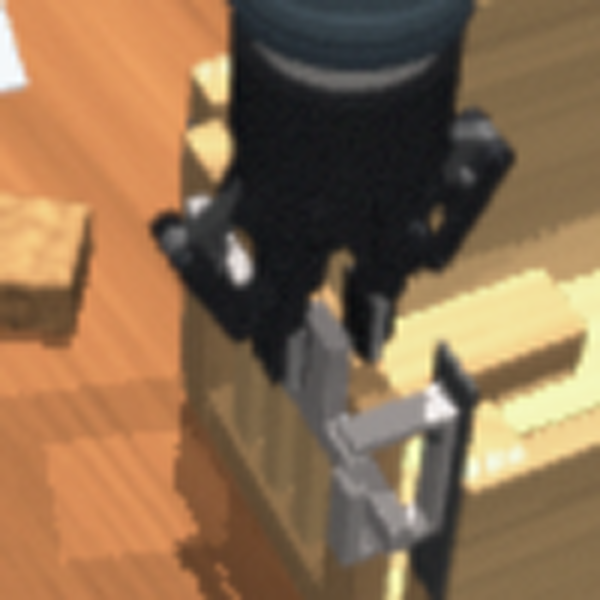

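Request:
apply_moves([
  {"x":0,"y":0.2,"z":-0.1,"ax":0,"ay":0,"az":0,"grip":0.8},
  {"x":0,"y":0.2,"z":-0.1,"ax":0,"ay":0,"az":0,"grip":0.8},
  {"x":0,"y":0.2,"z":-0.1,"ax":0,"ay":0,"az":0,"grip":0.8},
])

```text
time_s: 4.25
eef_pos: [0.5977, -0.1049, 0.2376]
eef_rot: [-0.705, 0.706, -0.043, 0.046]
wrist_force: [-0.7, 0.0, 0.2]
opening: 0.199
```

Request:
apply_moves([
  {"x":0,"y":0,"z":0,"ax":0,"ay":0,"az":0,"grip":0.85},
  {"x":0,"y":0,"z":0,"ax":0,"ay":0,"az":0,"grip":0.87},
  {"x":0,"y":0,"z":0,"ax":0,"ay":0,"az":0,"grip":0.87},
])

```text
time_s: 4.62
eef_pos: [0.5976, -0.1049, 0.2376]
eef_rot: [-0.705, 0.706, -0.043, 0.046]
wrist_force: [-1.1, 0.2, 0.5]
opening: 0.131
```

Request:
apply_moves([
  {"x":0,"y":0,"z":0,"ax":0,"ay":0,"az":0,"grip":0.89},
  {"x":0,"y":0,"z":0,"ax":0,"ay":0,"az":0,"grip":0.91},
  {"x":0,"y":0,"z":0,"ax":0,"ay":0,"az":0,"grip":1},
  {"x":0,"y":0,"z":0,"ax":0,"ay":0,"az":0,"grip":1},
])

```text
time_s: 5.12
eef_pos: [0.5973, -0.1049, 0.2376]
eef_rot: [-0.705, 0.706, -0.043, 0.046]
wrist_force: [-4.9, 0.9, 3.7]
opening: 0.103
```

```bash
python3 -c "
from g import *
o=ctrl.get_obs();print(o['wrist_force'],o['torque'],o['opening']);print(inc(tcp(0,0),tool(0,0)))
"
```

```text
[-4.8688  0.9432  3.7153] [ 0.098   0.9423 -0.192 ] 0.10347334783023523
[0.0185 0.0633 0.043  0.0005 0.001  0.0031]
```

```bash
python3 -c "
from g import *
im0=cv2.imread('pics/side0.png')
x0,y0,w,h=265,180,62,72
tiles=[]
for L in (4,10,16,22,28,34):
    im=cv2.resize(im0[y0:y0+h,x0:x0+w],None,fx=4,fy=4,interpolation=2)
    def P(x,y,z): 
        q=proj('side',gp(x/1e3,y/1e3,z/1e3)); return tuple(int(i) for i in (q-[x0,y0]+.5)*4)
    # lip top rect red, cap underside rect blue
    for z,c,xa in((180+L,(0,0,255),-27.5),(204+L,(255,0,0),0)):
        pts=[P(-34.5,-196,z),P(-34.5,-210,z),P(xa,-210,z),P(xa,-196,z)]
        cv2.polylines(im,[np.array(pts)],True,c,1)
    cv2.putText(im,str(L),(5,20),0,.6,(255,255,255)); tiles.append(im)
cv2.imwrite('pics/L.png',np.vstack([np.hstack(tiles[:3]),np.hstack(tiles[3:])]))
"
```

```text
(no output)
```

View pics/L.png

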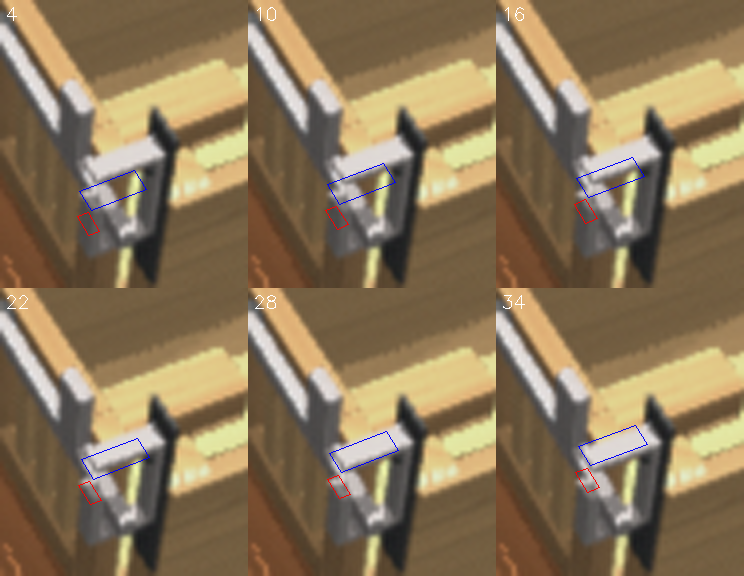

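Request:
apply_moves([
  {"x":-0.05,"y":0,"z":0,"ax":0,"ay":0,"az":0,"grip":1},
  {"x":-0.05,"y":0,"z":0,"ax":0,"ay":0,"az":0,"grip":1},
])

```text
time_s: 5.38
eef_pos: [0.5972, -0.1049, 0.2377]
eef_rot: [-0.705, 0.706, -0.043, 0.046]
wrist_force: [-0.3, 0.2, 1.6]
opening: 0.102
```

```bash
cat >> g.py <<'E'
def lift_inc(b0,b1,yt=-.105,hz=.0497):
    f=lambda b:np.array([0,yt*np.cos(b)+hz*np.sin(b),-yt*np.sin(b)+hz*np.cos(b)])
    d=f(b1)-f(b0)            # gate frame (y,z)
    v=np.array([0,-d[2],d[1]])  # tool at b=0: x=x,y=-z,z=y
    return np.r_[Ro.from_rotvec([-b0,0,0]).inv().apply(v)*100,-(b1-b0)]
E
python3 -c "
from g import *
for b in (.02,.04,.06,.08,.1,.11):print(b,lift_inc(0,b))
for b in (.11,.13,.2):
  for d in(.005,.01,.015):print(b,lift_inc(b,b+d))
"
```

```text
0.02 [ 0.     -0.209   0.1015 -0.02  ]
0.04 [ 0.     -0.4159  0.2071 -0.04  ]
0.06 [ 0.     -0.6207  0.3169 -0.06  ]
0.08 [ 0.     -0.8232  0.4308 -0.08  ]
0.1 [ 0.     -1.0234  0.5486 -0.1   ]
0.11 [ 0.     -1.1226  0.6091 -0.11  ]
0.11 [ 0.     -0.0524  0.025  -0.005 ]
0.11 [ 0.     -0.1047  0.0502 -0.01  ]
0.11 [ 0.     -0.1569  0.0757 -0.015 ]
0.13 [ 0.     -0.0524  0.025  -0.005 ]
0.13 [ 0.     -0.1047  0.0502 -0.01  ]
0.13 [ 0.     -0.1569  0.0757 -0.015 ]
0.2 [ 0.     -0.0524  0.025  -0.005 ]
0.2 [ 0.     -0.1047  0.0502 -0.01  ]
0.2 [ 0.     -0.1569  0.0757 -0.015 ]
```

Request:
apply_moves([
  {"x":0,"y":-0.21,"z":0.1,"ax":-0.02,"ay":0,"az":0,"grip":1},
  {"x":0,"y":-0.42,"z":0.21,"ax":-0.04,"ay":0,"az":0,"grip":1},
  {"x":0,"y":-0.62,"z":0.32,"ax":-0.06,"ay":0,"az":0,"grip":1},
  {"x":0,"y":-0.62,"z":0.32,"ax":-0.06,"ay":0,"az":0,"grip":1},
])

```text
time_s: 5.88
eef_pos: [0.5976, -0.1016, 0.2441]
eef_rot: [-0.683, 0.727, -0.044, 0.044]
wrist_force: [-0.5, -2.1, -0.7]
opening: 0.105
```

```bash
cat > st.py <<'E'
from g import *
o=ctrl.get_obs();R=rot(o);M=R.as_matrix()
# tool tilt b: tool y vs down
z=M[:,2]; b=np.arctan2(-M[2,2]*-1,1) if 0 else np.arcsin(-M[2,2])
print('t',o['time_s'],'b',b,'yaw-psi',np.arctan2(M[1,0],M[0,0])-PSI,'F gate',Ro.from_rotvec([0,0,-PSI]).apply(o['wrist_force']),'Ttool',R.inv().apply(o['torque']),o['eef_pos'],o['opening'])
E
python3 st.py
```

```text
t 5.875 b 0.061860003708203694 yaw-psi 0.0017111228067335227 F gate [-0.2654 -2.2002 -0.6618] Ttool [-0.3164  0.2276  0.2211] [ 0.5976 -0.1016  0.2441] 0.10509207940055768
```

Request:
apply_moves([
  {"x":0,"y":-0.21,"z":0.1,"ax":-0.02,"ay":0,"az":0,"grip":1},
  {"x":0,"y":-0.42,"z":0.2,"ax":-0.04,"ay":0,"az":0,"grip":1},
  {"x":0,"y":-0.52,"z":0.25,"ax":-0.05,"ay":0,"az":0,"grip":1},
  {"x":0,"y":-0.52,"z":0.25,"ax":-0.05,"ay":0,"az":0,"grip":1},
])

```text
time_s: 6.38
eef_pos: [0.598, -0.0987, 0.2491]
eef_rot: [-0.665, 0.744, -0.045, 0.043]
wrist_force: [-0.1, -0.7, -1.7]
opening: 0.109
```

```bash
python3 st.py
```

```text
t 6.375 b 0.1122690255211467 yaw-psi 0.0020907216593974293 F gate [-0.0594 -0.6902 -1.7259] Ttool [-0.131   0.2697  0.1997] [ 0.598  -0.0987  0.2491] 0.10887773538595508
```

Request:
apply_moves([
  {"x":0,"y":-0.05,"z":0.025,"ax":-0.005,"ay":0,"az":0,"grip":1},
  {"x":0,"y":-0.05,"z":0.025,"ax":-0.005,"ay":0,"az":0,"grip":1},
])

```text
time_s: 6.62
eef_pos: [0.598, -0.0984, 0.2496]
eef_rot: [-0.663, 0.746, -0.045, 0.043]
wrist_force: [-1.4, -1.0, -1.8]
opening: 0.105
```

Request:
apply_moves([
  {"x":0,"y":-0.05,"z":0.025,"ax":-0.005,"ay":0,"az":0,"grip":1},
  {"x":0,"y":-0.05,"z":0.025,"ax":-0.005,"ay":0,"az":0,"grip":1},
])

```text
time_s: 6.88
eef_pos: [0.598, -0.0981, 0.2501]
eef_rot: [-0.661, 0.748, -0.045, 0.043]
wrist_force: [-0.0, -1.4, -1.9]
opening: 0.107
```

Request:
apply_moves([
  {"x":0,"y":-0.05,"z":0.025,"ax":-0.005,"ay":0,"az":0,"grip":1},
  {"x":0,"y":-0.05,"z":0.025,"ax":-0.005,"ay":0,"az":0,"grip":1},
])

```text
time_s: 7.12
eef_pos: [0.5981, -0.0977, 0.2506]
eef_rot: [-0.659, 0.749, -0.045, 0.043]
wrist_force: [0.1, -0.1, -1.0]
opening: 0.102
```

Request:
apply_moves([
  {"x":0,"y":-0.05,"z":0.025,"ax":-0.005,"ay":0,"az":0,"grip":1},
  {"x":0,"y":-0.05,"z":0.025,"ax":-0.005,"ay":0,"az":0,"grip":1},
])

```text
time_s: 7.38
eef_pos: [0.5981, -0.0974, 0.2511]
eef_rot: [-0.657, 0.751, -0.045, 0.043]
wrist_force: [-0.6, -0.9, -1.0]
opening: 0.101
```

```bash
python3 st.py
```

```text
t 7.375 b 0.1329027429456364 yaw-psi 0.0022753399038432515 F gate [-0.4959 -0.9749 -1.0207] Ttool [-0.1508  0.2248  0.1878] [ 0.5981 -0.0974  0.2511] 0.10065514483049239
```

Request:
apply_moves([
  {"x":0,"y":-0.05,"z":0.025,"ax":-0.005,"ay":0,"az":0,"grip":1},
  {"x":0,"y":-0.05,"z":0.025,"ax":-0.005,"ay":0,"az":0,"grip":1},
])

```text
time_s: 7.62
eef_pos: [0.5982, -0.0971, 0.2516]
eef_rot: [-0.655, 0.753, -0.046, 0.043]
wrist_force: [0.1, -1.8, -1.5]
opening: 0.105
```

Request:
apply_moves([
  {"x":0,"y":-0.05,"z":0.025,"ax":-0.005,"ay":0,"az":0,"grip":1},
  {"x":0,"y":-0.05,"z":0.025,"ax":-0.005,"ay":0,"az":0,"grip":1},
])

```text
time_s: 7.88
eef_pos: [0.5982, -0.0968, 0.2521]
eef_rot: [-0.653, 0.755, -0.046, 0.042]
wrist_force: [0.1, -1.8, -1.2]
opening: 0.106
```

Request:
apply_moves([
  {"x":0,"y":-0.05,"z":0.025,"ax":-0.005,"ay":0,"az":0,"grip":1},
  {"x":0,"y":-0.05,"z":0.025,"ax":-0.005,"ay":0,"az":0,"grip":1},
])

```text
time_s: 8.12
eef_pos: [0.5983, -0.0964, 0.2526]
eef_rot: [-0.651, 0.756, -0.046, 0.042]
wrist_force: [0.1, -1.0, -0.7]
opening: 0.107
```

Request:
apply_moves([
  {"x":0,"y":-0.05,"z":0.025,"ax":-0.005,"ay":0,"az":0,"grip":1},
  {"x":0,"y":-0.05,"z":0.025,"ax":-0.005,"ay":0,"az":0,"grip":1},
])

```text
time_s: 8.38
eef_pos: [0.5983, -0.0961, 0.2531]
eef_rot: [-0.649, 0.758, -0.046, 0.042]
wrist_force: [-0.1, -1.0, -1.0]
opening: 0.102
```

Request:
apply_moves([
  {"x":0,"y":-0.05,"z":0.025,"ax":-0.005,"ay":0,"az":0,"grip":1},
  {"x":0,"y":-0.05,"z":0.025,"ax":-0.005,"ay":0,"az":0,"grip":1},
])

```text
time_s: 8.62
eef_pos: [0.5983, -0.0957, 0.2536]
eef_rot: [-0.647, 0.76, -0.046, 0.042]
wrist_force: [0.3, -0.7, -1.7]
opening: 0.105
```

Request:
apply_moves([
  {"x":0,"y":-0.05,"z":0.025,"ax":-0.005,"ay":0,"az":0,"grip":1},
  {"x":0,"y":-0.05,"z":0.025,"ax":-0.005,"ay":0,"az":0,"grip":1},
])

```text
time_s: 8.88
eef_pos: [0.5984, -0.0954, 0.2541]
eef_rot: [-0.645, 0.761, -0.046, 0.042]
wrist_force: [-0.5, -0.8, -0.7]
opening: 0.105
```

```bash
python3 st.py
```

```text
t 8.875 b 0.1644343452577309 yaw-psi 0.0029600171842327216 F gate [-0.3825 -0.9004 -0.651 ] Ttool [-0.1475  0.2915  0.2554] [ 0.5984 -0.0954  0.2541] 0.10493594511204477
```

Request:
apply_moves([
  {"x":0,"y":-0.05,"z":0.025,"ax":-0.005,"ay":0,"az":0,"grip":1},
  {"x":0,"y":-0.05,"z":0.025,"ax":-0.005,"ay":0,"az":0,"grip":1},
])

```text
time_s: 9.12
eef_pos: [0.5984, -0.095, 0.2546]
eef_rot: [-0.643, 0.763, -0.046, 0.042]
wrist_force: [1.0, -1.0, -1.7]
opening: 0.11
```

Request:
apply_moves([
  {"x":0,"y":-0.05,"z":0.025,"ax":-0.005,"ay":0,"az":0,"grip":1},
  {"x":0,"y":-0.05,"z":0.025,"ax":-0.005,"ay":0,"az":0,"grip":1},
])

```text
time_s: 9.38
eef_pos: [0.5985, -0.0947, 0.2552]
eef_rot: [-0.641, 0.765, -0.046, 0.041]
wrist_force: [0.8, -1.8, -1.7]
opening: 0.104
```

Request:
apply_moves([
  {"x":0,"y":-0.05,"z":0.025,"ax":-0.005,"ay":0,"az":0,"grip":1},
  {"x":0,"y":-0.05,"z":0.025,"ax":-0.005,"ay":0,"az":0,"grip":1},
])

```text
time_s: 9.62
eef_pos: [0.5985, -0.0943, 0.2556]
eef_rot: [-0.639, 0.766, -0.046, 0.041]
wrist_force: [0.6, -2.0, -1.8]
opening: 0.103
```

Request:
apply_moves([
  {"x":0,"y":-0.05,"z":0.025,"ax":-0.005,"ay":0,"az":0,"grip":1},
  {"x":0,"y":-0.05,"z":0.025,"ax":-0.005,"ay":0,"az":0,"grip":1},
])

```text
time_s: 9.88
eef_pos: [0.5986, -0.094, 0.2561]
eef_rot: [-0.637, 0.768, -0.046, 0.041]
wrist_force: [-0.9, -2.4, -0.6]
opening: 0.105
```

Request:
apply_moves([
  {"x":0,"y":-0.05,"z":0.025,"ax":-0.005,"ay":0,"az":0,"grip":1},
  {"x":0,"y":-0.05,"z":0.025,"ax":-0.005,"ay":0,"az":0,"grip":1},
])

```text
time_s: 10.12
eef_pos: [0.5986, -0.0936, 0.2566]
eef_rot: [-0.635, 0.77, -0.046, 0.041]
wrist_force: [0.0, -0.7, -1.2]
opening: 0.104
```

Request:
apply_moves([
  {"x":0,"y":-0.05,"z":0.025,"ax":-0.005,"ay":0,"az":0,"grip":1},
  {"x":0,"y":-0.05,"z":0.025,"ax":-0.005,"ay":0,"az":0,"grip":1},
])

```text
time_s: 10.38
eef_pos: [0.5987, -0.0932, 0.2571]
eef_rot: [-0.633, 0.771, -0.046, 0.041]
wrist_force: [1.1, -1.8, -1.1]
opening: 0.109
```

```bash
python3 st.py
```

```text
t 10.375 b 0.19588274156050212 yaw-psi 0.0035861387789682397 F gate [ 1.3345 -1.6018 -1.0546] Ttool [-0.2047  0.3137  0.1855] [ 0.5987 -0.0932  0.2571] 0.10870051473817605
```

```bash
python3 -c "
from g import *
im2=save('side','side3')
cv2.imwrite('pics/s3z.png',cv2.resize(im2[170:250,250:330,::-1],None,fx=7,fy=7,interpolation=2))
"
```

```text
(no output)
```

View pics/s3z.png

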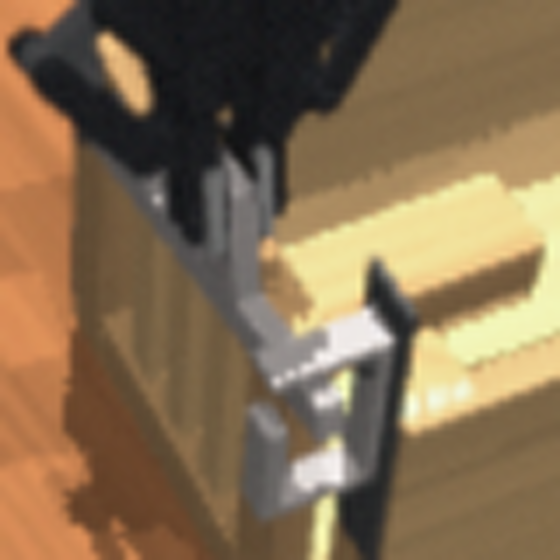

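```bash
python3 -c "
from g import *
for L in (16,20,24,28): print(L,(proj('side',gp(-.031,-.203,.18+L/1e3))-[250,170]+.5)*7,(proj('side',gp(-.0345,-.203,.18+(L+24)/1e3))-[250,170]+.5)*7)
for b in(.15,.17,.196): print(b,[(proj('side',gp(-.023,-.05-y*np.cos(b)+.008*np.sin(b),.188+y*np.sin(b)-.008*np.cos(b)))-[250,170]+.5)*7 for y in(.146,.172)])
"
```

```text
16 [261.7716 439.9118] [256.1609 398.8842]
20 [262.5006 432.5791] [256.886  391.2147]
24 [263.2351 425.1911] [257.6167 383.4859]
28 [263.9751 417.747 ] [258.3531 375.697 ]
0.15 [array([270.8897, 397.317 ]), array([310.1708, 451.3556])]
0.17 [array([270.5272, 390.4469]), array([309.8812, 443.2848])]
0.196 [array([269.9264, 381.2904]), array([309.3448, 432.5067])]
```

Request:
apply_moves([
  {"x":0,"y":-0.05,"z":0.025,"ax":-0.005,"ay":0,"az":0,"grip":1},
  {"x":0,"y":-0.05,"z":0.025,"ax":-0.005,"ay":0,"az":0,"grip":1},
])

```text
time_s: 10.68
eef_pos: [0.5987, -0.0929, 0.2576]
eef_rot: [-0.631, 0.773, -0.046, 0.041]
wrist_force: [0.3, -2.2, -1.5]
opening: 0.107
```

Request:
apply_moves([
  {"x":0,"y":-0.05,"z":0.025,"ax":-0.005,"ay":0,"az":0,"grip":1},
  {"x":0,"y":-0.05,"z":0.025,"ax":-0.005,"ay":0,"az":0,"grip":1},
])

```text
time_s: 10.92
eef_pos: [0.5987, -0.0925, 0.2581]
eef_rot: [-0.629, 0.775, -0.046, 0.041]
wrist_force: [0.3, -2.0, -0.8]
opening: 0.102
```

```bash
python3 st.py
```

```text
t 10.925 b 0.20624011817469937 yaw-psi 0.003762310168702321 F gate [ 0.5477 -1.9818 -0.8185] Ttool [-0.2092  0.3167  0.1652] [ 0.5987 -0.0925  0.2581] 0.1022378296244841
```

Request:
apply_moves([
  {"x":0,"y":-0.05,"z":0.025,"ax":-0.005,"ay":0,"az":0,"grip":1},
  {"x":0,"y":-0.05,"z":0.025,"ax":-0.005,"ay":0,"az":0,"grip":1},
])

```text
time_s: 11.18
eef_pos: [0.5988, -0.0921, 0.2586]
eef_rot: [-0.627, 0.776, -0.046, 0.04]
wrist_force: [0.6, -1.4, -2.1]
opening: 0.101
```

Request:
apply_moves([
  {"x":0,"y":-0.05,"z":0.025,"ax":-0.005,"ay":0,"az":0,"grip":1},
  {"x":0,"y":-0.05,"z":0.025,"ax":-0.005,"ay":0,"az":0,"grip":1},
])

```text
time_s: 11.42
eef_pos: [0.5988, -0.0918, 0.259]
eef_rot: [-0.625, 0.778, -0.047, 0.04]
wrist_force: [0.3, -2.1, -2.2]
opening: 0.105
```

```bash
python3 st.py
```

```text
t 11.425 b 0.21678152238730924 yaw-psi 0.003986580523781799 F gate [ 0.6046 -2.0353 -2.2196] Ttool [-0.1636  0.3525  0.1646] [ 0.5988 -0.0918  0.259 ] 0.1050026345729073
```

Request:
apply_moves([
  {"x":0,"y":-0.05,"z":0.025,"ax":-0.005,"ay":0,"az":0,"grip":1},
  {"x":0,"y":-0.05,"z":0.025,"ax":-0.005,"ay":0,"az":0,"grip":1},
])

```text
time_s: 11.68
eef_pos: [0.5989, -0.0914, 0.2595]
eef_rot: [-0.623, 0.78, -0.047, 0.04]
wrist_force: [0.2, -1.8, -1.6]
opening: 0.107
```

```bash
python3 st.py;  python3 -c "
from g import *
im2=save('side','side4')
cv2.imwrite('pics/s4z.png',cv2.resize(im2[170:250,250:330,::-1],None,fx=7,fy=7,interpolation=2))
"
```

```text
t 11.675 b 0.22201214738656394 yaw-psi 0.004112092114939861 F gate [ 0.4094 -1.7143 -1.6401] Ttool [-0.1912  0.2841  0.2277] [ 0.5989 -0.0914  0.2595] 0.10658942344799081
```

View pics/s4z.png

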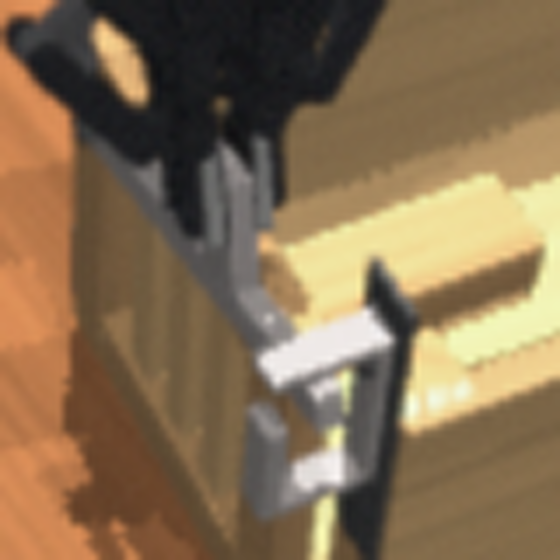

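Request:
apply_moves([
  {"x":0,"y":-0.05,"z":0.025,"ax":-0.005,"ay":0,"az":0,"grip":1},
  {"x":0,"y":-0.05,"z":0.025,"ax":-0.005,"ay":0,"az":0,"grip":1},
])

```text
time_s: 11.98
eef_pos: [0.599, -0.091, 0.26]
eef_rot: [-0.621, 0.781, -0.047, 0.04]
wrist_force: [0.6, -1.9, -1.2]
opening: 0.111
```

```bash
python3 st.py
```

```text
t 11.975 b 0.22711340917240228 yaw-psi 0.00420569352749392 F gate [ 0.807  -1.8574 -1.1791] Ttool [-0.2089  0.3321  0.2317] [ 0.599 -0.091  0.26 ] 0.11077307331411487
```

Request:
apply_moves([
  {"x":0,"y":-0.05,"z":0.025,"ax":-0.005,"ay":0,"az":0,"grip":1},
  {"x":0,"y":-0.05,"z":0.025,"ax":-0.005,"ay":0,"az":0,"grip":1},
])

```text
time_s: 12.22
eef_pos: [0.599, -0.0907, 0.2604]
eef_rot: [-0.619, 0.783, -0.047, 0.04]
wrist_force: [-0.0, -1.4, -1.7]
opening: 0.105
```

```bash
python3 st.py
```

```text
t 12.225 b 0.23241768206475216 yaw-psi 0.0042419538260224515 F gate [ 0.1505 -1.4038 -1.6787] Ttool [-0.1923  0.3027  0.1931] [ 0.599  -0.0907  0.2604] 0.10486415753093828
```

Request:
apply_moves([
  {"x":0,"y":-0.05,"z":0.025,"ax":-0.005,"ay":0,"az":0,"grip":1},
  {"x":0,"y":-0.05,"z":0.025,"ax":-0.005,"ay":0,"az":0,"grip":1},
])

```text
time_s: 12.48
eef_pos: [0.599, -0.0905, 0.2605]
eef_rot: [-0.617, 0.785, -0.047, 0.04]
wrist_force: [1.9, -4.7, -4.1]
opening: 0.104
```

Request:
apply_moves([
  {"x":0,"y":-0.05,"z":0.025,"ax":-0.005,"ay":0,"az":0,"grip":1},
  {"x":0,"y":-0.05,"z":0.025,"ax":-0.005,"ay":0,"az":0,"grip":1},
])

```text
time_s: 12.72
eef_pos: [0.599, -0.0904, 0.2606]
eef_rot: [-0.615, 0.786, -0.047, 0.04]
wrist_force: [1.9, -5.8, -5.3]
opening: 0.106
```

```bash
python3 st.py
```

```text
t 12.725 b 0.24300799907920367 yaw-psi 0.003927860219557183 F gate [ 2.6189 -5.5347 -5.2532] Ttool [-0.0485  0.3559 -0.1256] [ 0.599  -0.0904  0.2606] 0.10601041943787676
```

Request:
apply_moves([
  {"x":0,"y":0.12,"z":-0.08,"ax":0.012,"ay":0,"az":0,"grip":1},
  {"x":0,"y":0.15,"z":-0.09,"ax":0.022,"ay":0,"az":0,"grip":1},
  {"x":0,"y":0.15,"z":-0.09,"ax":0.022,"ay":0,"az":0,"grip":1},
])

```text
time_s: 13.1
eef_pos: [0.5989, -0.0915, 0.2593]
eef_rot: [-0.624, 0.779, -0.047, 0.04]
wrist_force: [0.2, -0.5, -2.5]
opening: 0.102
```

```bash
python3 st.py
```

```text
t 13.1 b 0.22049681350239822 yaw-psi 0.0038049322991371703 F gate [ 0.2273 -0.4759 -2.5252] Ttool [0.0265 0.3154 0.1382] [ 0.5989 -0.0915  0.2593] 0.10190507428819993
```

```bash
cat >> g.py <<'E'
def swing(dg,H=H):
    o=ctrl.get_obs();R0=rot(o);Z=Ro.from_rotvec([0,0,-dg]);h=np.r_[H,0];p=o["eef_pos"]
    return inc(h+Z.apply(p-h),Z*R0)
E
python3 -c "
from g import *
for g in(.015,.03,.04,.06): print(g,swing(g))"
```

```text
0.015 [-0.2127 -0.0074  0.0289 -0.0001  0.0146  0.0033]
0.03 [-0.4249 -0.0155  0.061  -0.0001  0.0293  0.0066]
0.04 [-0.5661 -0.0213  0.084  -0.0002  0.039   0.0087]
0.06 [-0.8477 -0.0337  0.1343 -0.0002  0.0585  0.0131]
```

Request:
apply_moves([
  {"x":-0.11,"y":0,"z":0.015,"ax":0,"ay":0.007,"az":0.002,"grip":1},
  {"x":-0.21,"y":-0.01,"z":0.03,"ax":0,"ay":0.015,"az":0.003,"grip":1},
  {"x":-0.32,"y":-0.01,"z":0.045,"ax":0,"ay":0.022,"az":0.005,"grip":1},
  {"x":-0.42,"y":-0.015,"z":0.06,"ax":0,"ay":0.029,"az":0.007,"grip":1},
  {"x":-0.42,"y":-0.015,"z":0.06,"ax":0,"ay":0.029,"az":0.007,"grip":1},
])

```text
time_s: 13.72
eef_pos: [0.5948, -0.0904, 0.2594]
eef_rot: [-0.623, 0.778, -0.059, 0.049]
wrist_force: [1.1, -1.3, -2.4]
opening: 0.106
```

```bash
python3 st.py
```

```text
t 13.725 b 0.22032291271994378 yaw-psi -0.02613709173920642 F gate [ 1.2153 -1.1439 -2.4186] Ttool [-0.0506  0.3308 -0.0995] [ 0.5948 -0.0904  0.2594] 0.10631857513952846
```

Request:
apply_moves([
  {"x":-0.14,"y":0,"z":0.02,"ax":0,"ay":0.01,"az":0.002,"grip":1},
  {"x":-0.28,"y":-0.01,"z":0.04,"ax":0,"ay":0.0195,"az":0.004,"grip":1},
  {"x":-0.28,"y":-0.01,"z":0.04,"ax":0,"ay":0.0195,"az":0.004,"grip":1},
])

```text
time_s: 14.1
eef_pos: [0.592, -0.0895, 0.2594]
eef_rot: [-0.623, 0.778, -0.066, 0.056]
wrist_force: [2.2, -1.6, -2.3]
opening: 0.107
```

```bash
python3 st.py; python3 -c "
from g import *
for g in(.02,.04,.06): print(g,swing(g))"
```

```text
t 14.1 b 0.2202370476521369 yaw-psi -0.046279362911217536 F gate [ 2.3856 -1.2765 -2.2538] Ttool [-0.1048  0.3477 -0.0826] [ 0.592  -0.0895  0.2594] 0.10672807530181237
0.02 [-0.2834 -0.01    0.0392 -0.0001  0.0195  0.0044]
0.04 [-0.5659 -0.0212  0.084  -0.0002  0.039   0.0087]
0.06 [-0.8474 -0.0336  0.1342 -0.0002  0.0586  0.0131]
```

Request:
apply_moves([
  {"x":-0.14,"y":0,"z":0.02,"ax":0,"ay":0.01,"az":0.002,"grip":1},
  {"x":-0.28,"y":-0.01,"z":0.04,"ax":0,"ay":0.0195,"az":0.004,"grip":1},
  {"x":-0.42,"y":-0.015,"z":0.06,"ax":0,"ay":0.029,"az":0.0066,"grip":1},
  {"x":-0.57,"y":-0.02,"z":0.085,"ax":0,"ay":0.039,"az":0.0087,"grip":1},
  {"x":-0.57,"y":-0.02,"z":0.085,"ax":0,"ay":0.039,"az":0.0087,"grip":1},
])

```text
time_s: 14.72
eef_pos: [0.5865, -0.0876, 0.2594]
eef_rot: [-0.621, 0.776, -0.082, 0.068]
wrist_force: [2.2, -1.7, -2.2]
opening: 0.105
```

```bash
python3 st.py; python3 -c "
from g import *
im=save('side','side5');cv2.imwrite('pics/s5z.png',cv2.resize(im[170:250,250:330,::-1],None,fx=7,fy=7,interpolation=2))
for g in(.02,.04,.06,.08): print(g,swing(g))"
```

```text
t 14.725 b 0.22003343064821687 yaw-psi -0.08644912696836332 F gate [ 2.3772 -1.4589 -2.1597] Ttool [-0.0309  0.3403 -0.1094] [ 0.5865 -0.0876  0.2594] 0.10467311355408135
0.02 [-0.2833 -0.01    0.0394 -0.0001  0.0195  0.0044]
0.04 [-0.5657 -0.0213  0.0843 -0.0002  0.039   0.0087]
0.06 [-0.8472 -0.0337  0.1347 -0.0002  0.0586  0.0131]
0.08 [-1.1275 -0.0474  0.1906 -0.0003  0.0781  0.0175]
```

View pics/s5z.png

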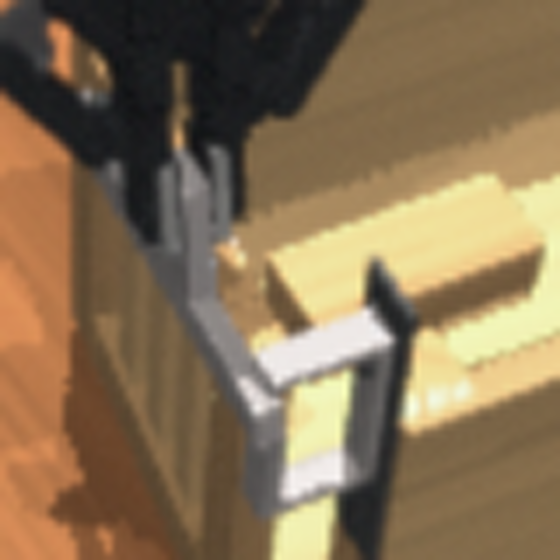

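The bar end is now leaving through the gap above the lip (265,400 in zoom). Continuing.

Request:
apply_moves([
  {"x":-0.28,"y":-0.01,"z":0.04,"ax":0,"ay":0.0195,"az":0.004,"grip":1},
  {"x":-0.57,"y":-0.02,"z":0.085,"ax":0,"ay":0.039,"az":0.0087,"grip":1},
  {"x":-0.85,"y":-0.034,"z":0.135,"ax":0,"ay":0.0586,"az":0.013,"grip":1},
  {"x":-1.13,"y":-0.047,"z":0.19,"ax":0,"ay":0.078,"az":0.0175,"grip":1},
  {"x":-1.13,"y":-0.047,"z":0.19,"ax":0,"ay":0.078,"az":0.0175,"grip":1},
])

```text
time_s: 15.4
eef_pos: [0.5757, -0.0832, 0.2594]
eef_rot: [-0.618, 0.772, -0.113, 0.093]
wrist_force: [2.4, -1.8, -2.4]
opening: 0.104
```

```bash
python3 st.py; python3 -c "
from g import *
im=save('side','side6');cv2.imwrite('pics/s6z.png',cv2.resize(im[170:250,250:330,::-1],None,fx=7,fy=7,interpolation=2))
for g in(.05,.1,.15,.2,.25,.3): print(g,swing(g))"
```

```text
t 15.4 b 0.219663216026257 yaw-psi -0.1665640505777084 F gate [ 2.6348 -1.5267 -2.37  ] Ttool [ 0.0499  0.3935 -0.2113] [ 0.5757 -0.0832  0.2594] 0.10409828608156955
0.05 [-0.7065 -0.0273  0.1093 -0.0002  0.0488  0.0109]
0.1 [-1.4064 -0.0623  0.253  -0.0004  0.0976  0.0218]
0.15 [-2.0981 -0.1048  0.4307 -0.0006  0.1464  0.0327]
0.2 [-2.7798 -0.1547  0.6418 -0.0008  0.1952  0.0436]
0.25 [-3.4498 -0.212   0.886  -0.001   0.244   0.0545]
0.3 [-4.1064 -0.2764  1.1626 -0.0012  0.2928  0.0654]
```

View pics/s6z.png

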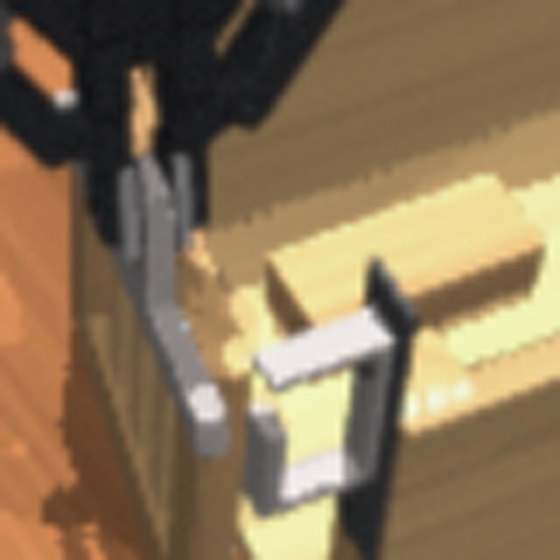

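Bar is clear of the catch (end at zoom 210,430, lip at 265,440). Swing 0.3 rad more.

Request:
apply_moves([
  {"x":-0.7,"y":-0.027,"z":0.11,"ax":0,"ay":0.049,"az":0.011,"grip":1},
  {"x":-1.4,"y":-0.062,"z":0.25,"ax":0,"ay":0.098,"az":0.022,"grip":1},
  {"x":-2.1,"y":-0.105,"z":0.43,"ax":0,"ay":0.146,"az":0.033,"grip":1},
  {"x":-2.78,"y":-0.155,"z":0.64,"ax":0,"ay":0.195,"az":0.044,"grip":1},
  {"x":-3.45,"y":-0.21,"z":0.89,"ax":0,"ay":0.244,"az":0.0545,"grip":1},
  {"x":-4.1,"y":-0.276,"z":1.16,"ax":0,"ay":0.293,"az":0.065,"grip":1},
  {"x":-4.1,"y":-0.276,"z":1.16,"ax":0,"ay":0.293,"az":0.065,"grip":1},
])

```text
time_s: 16.32
eef_pos: [0.5401, -0.0599, 0.2593]
eef_rot: [-0.598, 0.746, -0.226, 0.184]
wrist_force: [3.8, -0.5, -3.2]
opening: 0.104
```

```bash
python3 st.py; python3 -c "
from g import *
save('top','top7')
for q in('holdback','holdback_seat'):
  for n in('top',):print(q,[(d['xy'],d['p']) for d in pinpoint(n,q)[:2]])
for g in(.05,.1,.15,.2,.25,.3,.35,.4): print(g,swing(g))"
```

```text
t 16.325 b 0.21795808037807024 yaw-psi -0.4657598725716796 F gate [ 3.8697 -0.0593 -3.2272] Ttool [ 0.3222  0.4745 -0.2471] [ 0.5401 -0.0599  0.2593] 0.10409366785710533
holdback [([224.5, 249.2], 0.69)]
holdback_seat [([224.2, 247.3], 0.85)]
0.05 [-0.7057 -0.0272  0.1086 -0.0002  0.0488  0.0108]
0.1 [-1.4049 -0.0619  0.2514 -0.0004  0.0976  0.0216]
0.15 [-2.0959 -0.1042  0.4283 -0.0006  0.1464  0.0324]
0.2 [-2.7769 -0.1538  0.6386 -0.0009  0.1953  0.0433]
0.25 [-3.4463 -0.2106  0.8819 -0.0011  0.2441  0.0541]
0.3 [-4.1023 -0.2746  1.1575 -0.0013  0.2929  0.0649]
0.35 [-4.7434 -0.3456  1.4649 -0.0015  0.3417  0.0757]
0.4 [-5.368  -0.4233  1.8032 -0.0017  0.3905  0.0865]
```

View pics/top7.png

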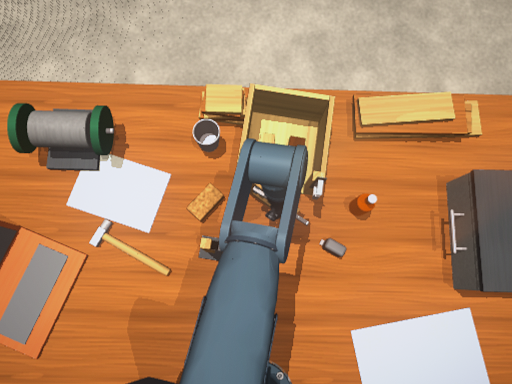

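Request:
apply_moves([
  {"x":-0.7,"y":-0.027,"z":0.11,"ax":0,"ay":0.049,"az":0.011,"grip":1},
  {"x":-1.4,"y":-0.062,"z":0.25,"ax":0,"ay":0.098,"az":0.022,"grip":1},
  {"x":-2.1,"y":-0.104,"z":0.43,"ax":0,"ay":0.146,"az":0.032,"grip":1},
  {"x":-2.78,"y":-0.154,"z":0.64,"ax":0,"ay":0.195,"az":0.043,"grip":1},
  {"x":-3.45,"y":-0.21,"z":0.88,"ax":-0.001,"ay":0.244,"az":0.054,"grip":1},
  {"x":-4.1,"y":-0.275,"z":1.16,"ax":-0.001,"ay":0.293,"az":0.065,"grip":1},
  {"x":-4.74,"y":-0.345,"z":1.465,"ax":-0.0015,"ay":0.342,"az":0.076,"grip":1},
  {"x":-5.37,"y":-0.423,"z":1.8,"ax":-0.0017,"ay":0.39,"az":0.0865,"grip":1},
  {"x":-5.37,"y":-0.423,"z":1.8,"ax":-0.0017,"ay":0.39,"az":0.0865,"grip":1},
])

```text
time_s: 17.6
eef_pos: [0.5065, -0.0147, 0.2592]
eef_rot: [-0.55, 0.686, -0.369, 0.3]
wrist_force: [5.4, -1.9, -5.0]
opening: 0.103
```

```bash
python3 st.py; python3 -c "
from g import *
for b in(.18,.14,.1,.06,.02,0): print(b,lift_inc(.218,b))"
```

```text
t 17.6 b 0.21696379052317366 yaw-psi -0.864248839269276 F gate [ 5.634  -1.2056 -5.0346] Ttool [ 0.7566  0.5104 -0.3371] [ 0.5065 -0.0147  0.2592] 0.10251586771331708
0.18 [ 0.      0.4025 -0.1812  0.038 ]
0.14 [ 0.      0.8333 -0.3553  0.078 ]
0.1 [ 0.      1.2707 -0.5121  0.118 ]
0.06 [ 0.      1.714  -0.6512  0.158 ]
0.02 [ 0.      2.1625 -0.7725  0.198 ]
0 [ 0.      2.3885 -0.8264  0.218 ]
```

Request:
apply_moves([
  {"x":0,"y":0.4,"z":-0.18,"ax":0.038,"ay":0,"az":0,"grip":1},
  {"x":0,"y":0.83,"z":-0.355,"ax":0.078,"ay":0,"az":0,"grip":1},
  {"x":0,"y":1.27,"z":-0.51,"ax":0.118,"ay":0,"az":0,"grip":1},
  {"x":0,"y":1.71,"z":-0.65,"ax":0.158,"ay":0,"az":0,"grip":1},
  {"x":0,"y":2.16,"z":-0.77,"ax":0.198,"ay":0,"az":0,"grip":1},
  {"x":0,"y":2.16,"z":-0.77,"ax":0.198,"ay":0,"az":0,"grip":1},
])

```text
time_s: 18.35
eef_pos: [0.4963, -0.0216, 0.2397]
eef_rot: [-0.616, 0.628, -0.338, 0.335]
wrist_force: [4.8, -1.3, -3.1]
opening: 0.105
```

```bash
python3 st.py
```

```text
t 18.35 b 0.01683668014152705 yaw-psi -0.8651916220024821 F gate [ 4.9139 -0.683  -3.0534] Ttool [ 0.4253  0.4734 -0.2656] [ 0.4963 -0.0216  0.2397] 0.10455714341898933
```

Request:
apply_moves([
  {"x":0,"y":0,"z":0,"ax":0,"ay":0,"az":0,"grip":0.78},
  {"x":0,"y":0,"z":0,"ax":0,"ay":0,"az":0,"grip":0.78},
  {"x":0,"y":0,"z":0,"ax":0.017,"ay":0,"az":0,"grip":0.78},
])

```text
time_s: 18.73
eef_pos: [0.4964, -0.0213, 0.2398]
eef_rot: [-0.621, 0.623, -0.335, 0.338]
wrist_force: [-0.1, -0.0, 0.6]
opening: 0.219
```

```bash
python3 st.py; python3 -c "
from g import *
im=save('side','side8');cv2.imwrite('pics/s8z.png',cv2.resize(im[150:260,170:310,::-1],None,fx=5,fy=5,interpolation=2))
for n in ('side',):
  for q in('holdback_seat','bar_nose','tab_top'):print(q,[(d['xy'],d['p']) for d in pinpoint(n,q)[:2]])"
```

```text
t 18.725 b -0.0007456455722802556 yaw-psi -0.8642459324068472 F gate [-0.0471 -0.0332  0.61  ] Ttool [0.0175 0.0357 0.0407] [ 0.4964 -0.0213  0.2398] 0.21855536792968713
holdback_seat [([181.8, 192.4], 0.83)]
bar_nose [([216.1, 225.7], 0.79)]
tab_top [([226.2, 195.7], 0.81)]
```

View pics/s8z.png

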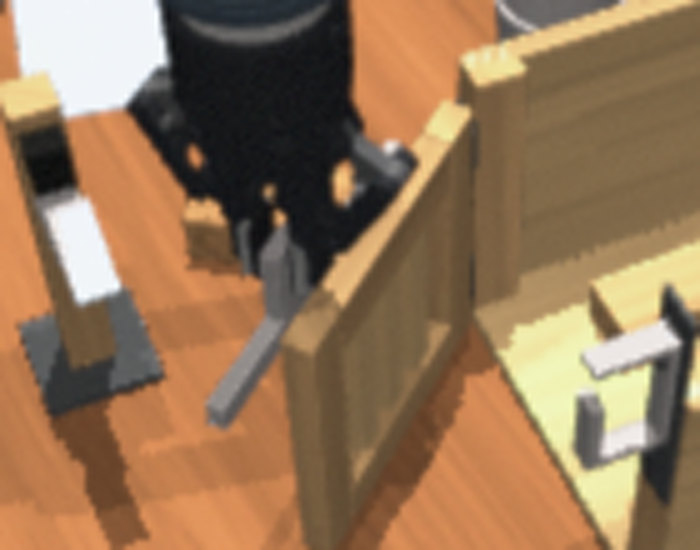

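```bash
python3 -c "
from g import *
print(tcp(.8644,0), inc(tcp(.8644,0,.050),tool(.8644,0)))
S=np.array([.434,.1025])
for g in (1.2,1.3,1.35,1.4,1.5,1.6,1.625,1.65): 
  n=gp(-.018,-.206,.18,g); print(g,n)
for g in(.1,.2,.3,.4): print(g,swing(g))
print(tri(('side',[181.8,192.4]),('top',[224.2,247.3])), atz('side',[181.8,192.4],.18))
print(tri(('side',[181.8,192.4]),('top',[224.2,247.3])))
"
```

```text
[ 0.4954 -0.0228  0.237 ] [ 0.056   0.1755 -0.1303 -0.0001 -0.0008  0.005 ]
1.2 [0.4307 0.0147 0.18  ]
1.3 [0.4285 0.0353 0.18  ]
1.35 [0.4282 0.0456 0.18  ]
1.4 [0.4284 0.056  0.18  ]
1.5 [0.4303 0.0765 0.18  ]
1.6 [0.4343 0.0968 0.18  ]
1.625 [0.4356 0.1018 0.18  ]
1.65 [0.437  0.1068 0.18  ]
0.1 [-1.5253 -0.0076  0.261  -0.0005  0.1    -0.    ]
0.2 [-3.017  -0.015   0.6729 -0.001   0.2    -0.    ]
0.3 [-4.46   -0.0222  1.2317 -0.0015  0.3    -0.    ]
0.4 [-5.8401 -0.029   1.9317 -0.002   0.4    -0.0001]
(array([0.433 , 0.1009, 0.1746]), np.float64(0.0016270936094941275)) [0.431  0.0962 0.18  ]
(array([0.433 , 0.1009, 0.1746]), np.float64(0.0016270936094941275))
```

Request:
apply_moves([
  {"x":-0.75,"y":0,"z":0.0,"ax":0,"ay":0.05,"az":0,"grip":0.78},
  {"x":-1.52,"y":0,"z":0.16,"ax":0,"ay":0.1,"az":0,"grip":0.78},
  {"x":-2.27,"y":0,"z":0.35,"ax":0,"ay":0.15,"az":0,"grip":0.78},
  {"x":-3.0,"y":0,"z":0.57,"ax":0,"ay":0.2,"az":0,"grip":0.78},
  {"x":-3.75,"y":0,"z":0.84,"ax":0,"ay":0.25,"az":0,"grip":0.78},
  {"x":-4.46,"y":0,"z":1.13,"ax":0,"ay":0.3,"az":0,"grip":0.78},
  {"x":-5.15,"y":0,"z":1.47,"ax":0,"ay":0.35,"az":0,"grip":0.78},
  {"x":-5.84,"y":0,"z":1.83,"ax":0,"ay":0.4,"az":0,"grip":0.78},
  {"x":-5.84,"y":0,"z":1.83,"ax":0,"ay":0.4,"az":0,"grip":0.78},
])

```text
time_s: 20.05
eef_pos: [0.4795, 0.0376, 0.2395]
eef_rot: [-0.542, 0.543, -0.451, 0.455]
wrist_force: [1.1, 0.1, 0.0]
opening: 0.216
```

```bash
sed -i 's/,-PSI\]).apply/,-np.arctan2(M[1,0],M[0,0])]).apply/' st.py; python3 st.py; python3 -c "
from g import *
im=save('side','side9');cv2.imwrite('pics/s9z.png',cv2.resize(im[150:260,150:290,::-1],None,fx=5,fy=5,interpolation=2))
for n in ('side',):
  for q in('bar_nose','tab_top'):print(q,[(d['xy'],d['p']) for d in pinpoint(n,q)[:2]])
for g in(.02,.04,.1,.2): print(g,swing(g))"
```

```text
t 20.05 b -0.001981119810996255 yaw-psi -1.263842370895665 F gate [0.0634 1.117  0.0396] Ttool [-0.0086 -0.0123  0.0545] [0.4795 0.0376 0.2395] 0.21619339969971796
bar_nose [([192.6, 209.7], 0.91)]
tab_top [([208.2, 183.0], 0.92), ([302.6, 228.2], 0.22)]
0.02 [-0.3089 -0.0014  0.0391 -0.0001  0.02   -0.    ]
0.04 [-0.6169 -0.0027  0.0844 -0.0002  0.04   -0.0001]
0.1 [-1.5346 -0.0067  0.2572 -0.0005  0.1    -0.0002]
0.2 [-3.0359 -0.0128  0.6663 -0.0009  0.2    -0.0004]
```

View pics/s9z.png

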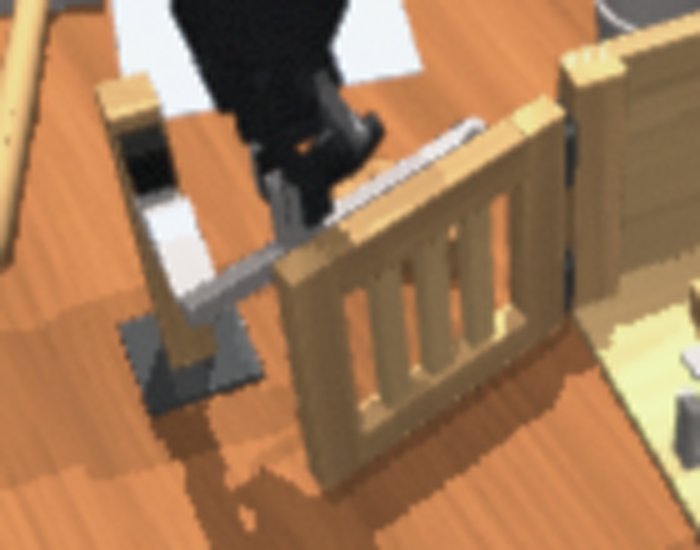

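Request:
apply_moves([
  {"x":-0.31,"y":0,"z":0.04,"ax":0,"ay":0.02,"az":0,"grip":0.78},
  {"x":-0.62,"y":0,"z":0.085,"ax":0,"ay":0.04,"az":0,"grip":0.78},
  {"x":-0.92,"y":0,"z":0.14,"ax":0,"ay":0.06,"az":0,"grip":0.78},
  {"x":-1.23,"y":0,"z":0.19,"ax":0,"ay":0.08,"az":0,"grip":0.78},
  {"x":-1.53,"y":0,"z":0.26,"ax":0,"ay":0.1,"az":0,"grip":0.78},
])

```text
time_s: 20.82
eef_pos: [0.4795, 0.0529, 0.2394]
eef_rot: [-0.519, 0.52, -0.478, 0.482]
wrist_force: [0.4, 0.1, -0.4]
opening: 0.218
```

```bash
python3 st.py; python3 -c "
from g import *
im=save('side','side10');cv2.imwrite('pics/s10z.png',cv2.resize(im[150:260,150:290,::-1],None,fx=5,fy=5,interpolation=2))
for g in(.02,.04,.1,.2): print(g,swing(g))"
```

```text
t 20.825 b -0.0025161046569901133 yaw-psi -1.3655130375782008 F gate [-0.0851  0.3639 -0.3842] Ttool [ 0.0041 -0.0398 -0.035 ] [0.4795 0.0529 0.2394] 0.2176134810554469
0.02 [-0.3089 -0.0012  0.0395 -0.0001  0.02   -0.    ]
0.04 [-0.6169 -0.0024  0.0851 -0.0002  0.04   -0.0001]
0.1 [-1.5346 -0.0058  0.2588 -0.0004  0.1    -0.0002]
0.2 [-3.0357 -0.0111  0.6695 -0.0008  0.2    -0.0005]
```

View pics/s10z.png

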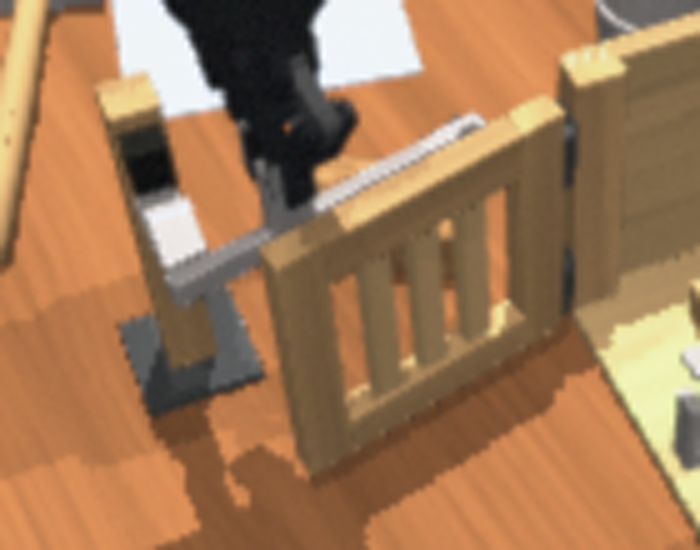

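Request:
apply_moves([
  {"x":-0.2,"y":0,"z":0.025,"ax":0,"ay":0.013,"az":0,"grip":0.78},
  {"x":-0.4,"y":0,"z":0.05,"ax":0,"ay":0.026,"az":0,"grip":0.78},
  {"x":-0.62,"y":0,"z":0.085,"ax":0,"ay":0.04,"az":0,"grip":0.78},
  {"x":-0.62,"y":0,"z":0.085,"ax":0,"ay":0.04,"az":0,"grip":0.78},
])

```text
time_s: 21.38
eef_pos: [0.4798, 0.0595, 0.2394]
eef_rot: [-0.509, 0.51, -0.489, 0.492]
wrist_force: [-0.3, -0.2, 0.5]
opening: 0.223
```

Request:
apply_moves([
  {"x":-0.2,"y":0,"z":0.025,"ax":0,"ay":0.013,"az":0,"grip":0.78},
  {"x":-0.4,"y":0,"z":0.05,"ax":0,"ay":0.026,"az":0,"grip":0.78},
  {"x":-0.62,"y":0,"z":0.085,"ax":0,"ay":0.04,"az":0,"grip":0.78},
  {"x":-0.62,"y":0,"z":0.085,"ax":0,"ay":0.04,"az":0,"grip":0.78},
])

```text
time_s: 21.88
eef_pos: [0.4805, 0.0658, 0.2395]
eef_rot: [-0.499, 0.5, -0.499, 0.502]
wrist_force: [0.9, -0.6, -0.0]
opening: 0.221
```

```bash
python3 st.py; python3 -c "
from g import *
im=save('side','side11');cv2.imwrite('pics/s11z.png',cv2.resize(im[150:260,150:290,::-1],None,fx=5,fy=5,interpolation=2))"
```

```text
t 21.875 b -0.002984839026904588 yaw-psi -1.4461756281312965 F gate [ 0.57    0.8917 -0.0457] Ttool [ 0.0613 -0.0023 -0.1559] [0.4805 0.0658 0.2395] 0.2213993742029574
```

View pics/s11z.png

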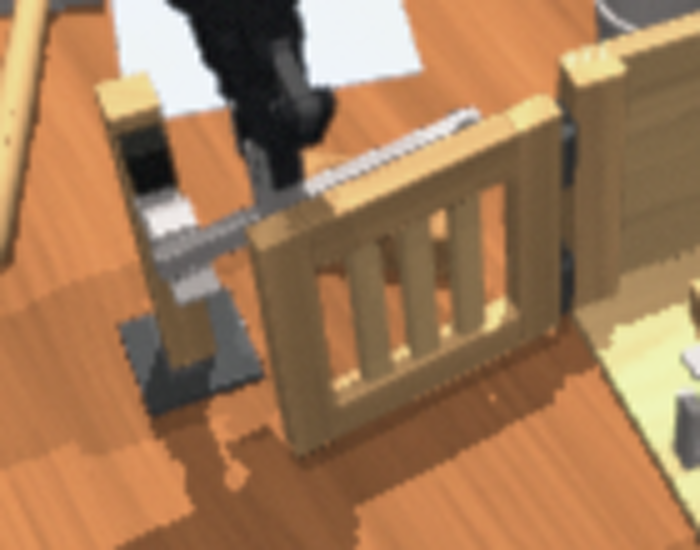

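Request:
apply_moves([
  {"x":-0.2,"y":0,"z":0.025,"ax":0,"ay":0.013,"az":0,"grip":0.78},
  {"x":-0.4,"y":0,"z":0.05,"ax":0,"ay":0.026,"az":0,"grip":0.78},
  {"x":-0.62,"y":0,"z":0.085,"ax":0,"ay":0.04,"az":0,"grip":0.78},
  {"x":-0.62,"y":0,"z":0.085,"ax":0,"ay":0.04,"az":0,"grip":0.78},
])

```text
time_s: 22.42
eef_pos: [0.4819, 0.0719, 0.2398]
eef_rot: [-0.489, 0.489, -0.508, 0.513]
wrist_force: [0.6, -3.1, 1.4]
opening: 0.222
```

Request:
apply_moves([
  {"x":-0.2,"y":0,"z":0.025,"ax":0,"ay":0.013,"az":0,"grip":0.78},
  {"x":-0.4,"y":0,"z":0.05,"ax":0,"ay":0.026,"az":0,"grip":0.78},
  {"x":-0.62,"y":0,"z":0.085,"ax":0,"ay":0.04,"az":0,"grip":0.78},
  {"x":-0.62,"y":0,"z":0.085,"ax":0,"ay":0.04,"az":0,"grip":0.78},
])

```text
time_s: 22.92
eef_pos: [0.4829, 0.0783, 0.2397]
eef_rot: [-0.479, 0.479, -0.518, 0.522]
wrist_force: [0.9, -2.1, 0.9]
opening: 0.222
```

```bash
python3 st.py; python3 -c "
from g import *
im=save('side','side12');cv2.imwrite('pics/s12z.png',cv2.resize(im[150:260,150:290,::-1],None,fx=5,fy=5,interpolation=2))"
```

```text
t 22.925 b -0.00450913649661526 yaw-psi -1.5263162173430436 F gate [2.0425 1.0447 0.9304] Ttool [ 0.1325 -0.0615 -0.3757] [0.4829 0.0783 0.2397] 0.22245839438384668
```

View pics/s12z.png

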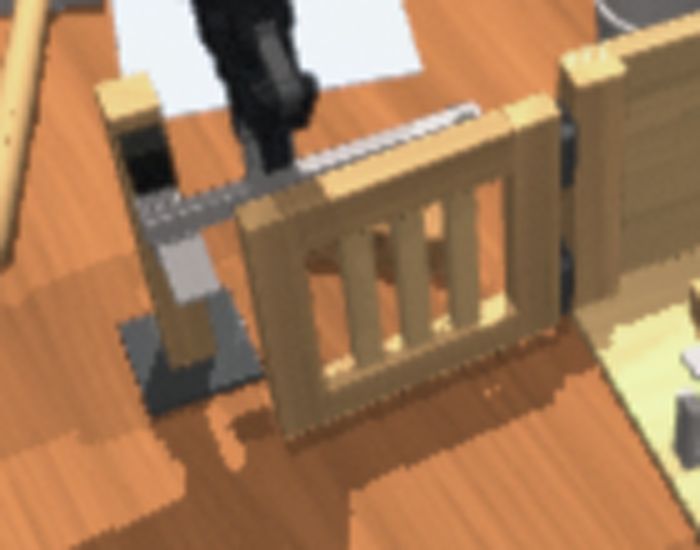

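Request:
apply_moves([
  {"x":-0.2,"y":0,"z":0.025,"ax":0,"ay":0.013,"az":0,"grip":0.78},
  {"x":-0.4,"y":0,"z":0.05,"ax":0,"ay":0.026,"az":0,"grip":0.78},
  {"x":-0.62,"y":0,"z":0.085,"ax":0,"ay":0.04,"az":0,"grip":0.78},
  {"x":-0.62,"y":0,"z":0.085,"ax":0,"ay":0.04,"az":0,"grip":0.78},
])

```text
time_s: 23.48
eef_pos: [0.4844, 0.084, 0.2398]
eef_rot: [-0.468, 0.468, -0.527, 0.532]
wrist_force: [0.6, -5.4, 3.1]
opening: 0.222
```

```bash
python3 st.py; python3 -c "
from g import *
im=save('side','side13');cv2.imwrite('pics/s13z.png',cv2.resize(im[150:230,150:230,::-1],None,fx=7,fy=7,interpolation=2))"
```

```text
t 23.475 b -0.005009043849501749 yaw-psi -1.5664082163016502 F gate [5.3118 1.2739 3.1153] Ttool [ 0.1498 -0.0859 -0.7542] [0.4844 0.084  0.2398] 0.2224846082905548
```

View pics/s13z.png

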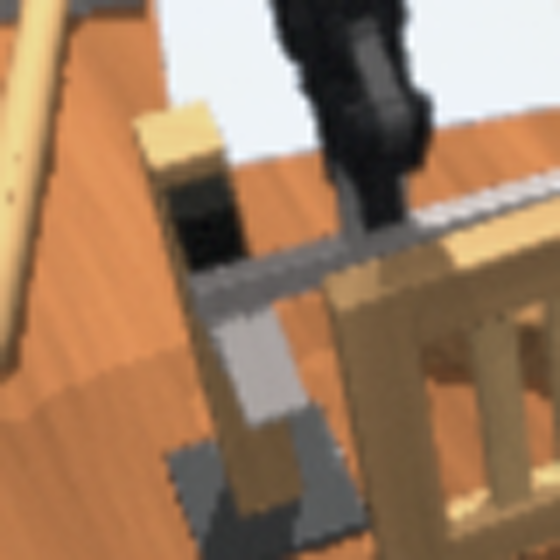

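Request:
apply_moves([
  {"x":-0.15,"y":-0.08,"z":0.02,"ax":0,"ay":0.01,"az":0,"grip":0.78},
  {"x":-0.31,"y":-0.15,"z":0.04,"ax":0,"ay":0.02,"az":0,"grip":0.78},
  {"x":-0.31,"y":-0.15,"z":0.04,"ax":0,"ay":0.02,"az":0,"grip":0.78},
])

```text
time_s: 23.9
eef_pos: [0.4849, 0.0876, 0.241]
eef_rot: [-0.463, 0.463, -0.532, 0.536]
wrist_force: [0.5, 0.4, 0.1]
opening: 0.219
```

```bash
python3 st.py
```

```text
t 23.9 b -0.004247584358625815 yaw-psi -1.5861182657500945 F gate [-0.4386  0.4814  0.0618] Ttool [ 0.0097 -0.0494  0.0317] [0.4849 0.0876 0.241 ] 0.21856436222182557
```

Request:
apply_moves([
  {"x":-0.15,"y":0,"z":0.02,"ax":0,"ay":0.01,"az":0,"grip":0.78},
  {"x":-0.31,"y":0,"z":0.04,"ax":0,"ay":0.02,"az":0,"grip":0.78},
  {"x":-0.31,"y":0,"z":0.04,"ax":0,"ay":0.02,"az":0,"grip":0.78},
])

```text
time_s: 24.28
eef_pos: [0.4857, 0.0908, 0.241]
eef_rot: [-0.458, 0.458, -0.537, 0.541]
wrist_force: [0.3, -0.5, 0.4]
opening: 0.22
```

```bash
python3 st.py; python3 -c "
from g import *
im=save('side','side14');cv2.imwrite('pics/s14z.png',cv2.resize(im[150:230,150:230,::-1],None,fx=7,fy=7,interpolation=2))
save('top','top14')"
```

```text
t 24.275 b -0.004084266464371932 yaw-psi -1.6060635216084849 F gate [0.4066 0.3939 0.4392] Ttool [-0.0117 -0.0058  0.0597] [0.4857 0.0908 0.241 ] 0.22025215064527867
```

View pics/s14z.png

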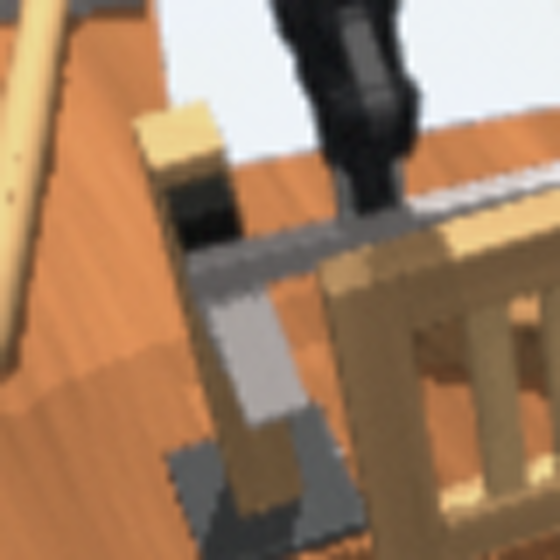

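Request:
apply_moves([
  {"x":-0.15,"y":0,"z":0.02,"ax":0,"ay":0.01,"az":0,"grip":0.78},
  {"x":-0.31,"y":0,"z":0.04,"ax":0,"ay":0.02,"az":0,"grip":0.78},
  {"x":-0.31,"y":0,"z":0.04,"ax":0,"ay":0.02,"az":0,"grip":0.78},
])

```text
time_s: 24.75
eef_pos: [0.4866, 0.0939, 0.241]
eef_rot: [-0.453, 0.452, -0.542, 0.545]
wrist_force: [-0.5, 0.2, 0.8]
opening: 0.217
```

```bash
python3 st.py; python3 -c "
from g import *
im=save('side','side15');cv2.imwrite('pics/s15z.png',cv2.resize(im[150:230,150:230,::-1],None,fx=7,fy=7,interpolation=2))"
```

```text
t 24.75 b -0.004047341079591795 yaw-psi -1.6260374671620799 F gate [-0.1613 -0.4993  0.8172] Ttool [-0.0574 -0.0286  0.0032] [0.4866 0.0939 0.241 ] 0.21703305007406096
```

View pics/s15z.png

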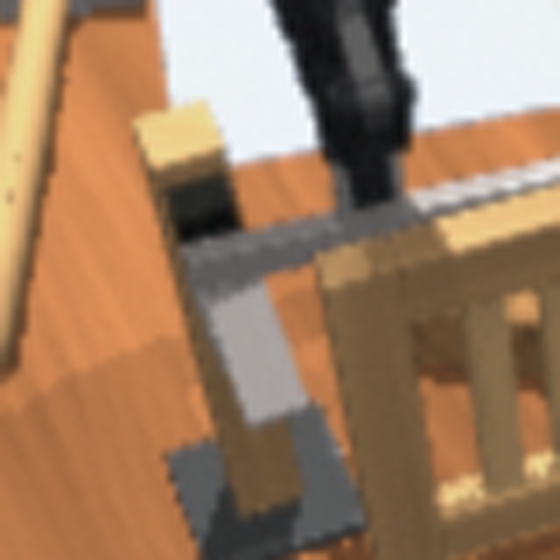

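Request:
apply_moves([
  {"x":-0.15,"y":0,"z":0.02,"ax":0,"ay":0.01,"az":0,"grip":0.78},
  {"x":-0.31,"y":0,"z":0.04,"ax":0,"ay":0.02,"az":0,"grip":0.78},
  {"x":-0.31,"y":0,"z":0.04,"ax":0,"ay":0.02,"az":0,"grip":0.78},
])

```text
time_s: 25.18
eef_pos: [0.4876, 0.097, 0.241]
eef_rot: [-0.447, 0.447, -0.546, 0.55]
wrist_force: [-0.2, 0.6, -0.1]
opening: 0.22
```

```bash
python3 st.py; python3 -c "
from g import *
im=save('side','side16');cv2.imwrite('pics/s16z.png',cv2.resize(im[150:230,150:230,::-1],None,fx=7,fy=7,interpolation=2))
for q in('bar_nose','tab_top','bar_pivot','gate_hinge'):print(q,[(d['xy'],d['p']) for d in pinpoint('side',q)[:1]])
for g in(1.55,1.6,1.65):
  for b in(0,.065): print(g,b,proj('side',gp(-.018,-.05-.105*np.cos(b)+.052*np.sin(b),.188+.105*np.sin(b)+.052*np.cos(b),g)),proj('side',gp(-.018,-.05-.156*np.cos(b)-.008*np.sin(b),.188+.156*np.sin(b)-.008*np.cos(b),g)))
"
```

```text
t 25.175 b -0.004187487859992249 yaw-psi -1.6458385099160358 F gate [-0.5226 -0.3308 -0.1087] Ttool [ 0.0152  0.0281 -0.0226] [0.4876 0.097  0.241 ] 0.22011696908965558
bar_nose [([180.9, 186.6], 0.74)]
tab_top [([198.0, 167.7], 0.75)]
bar_pivot [([241.8, 175.8], 0.76)]
gate_hinge [([259.2, 168.9], 0.59)]
1.55 0 [200.1592 171.3667] [183.7262 194.6474]
1.55 0.065 [201.2385 168.9303] [183.0082 191.9777]
1.6 0 [199.5269 169.1851] [182.9244 191.7133]
1.6 0.065 [200.6201 166.8007] [182.2039 189.0359]
1.65 0 [199.0604 166.9973] [182.3374 188.7757]
1.65 0.065 [200.1642 164.665 ] [181.6165 186.0909]
```

View pics/s16z.png

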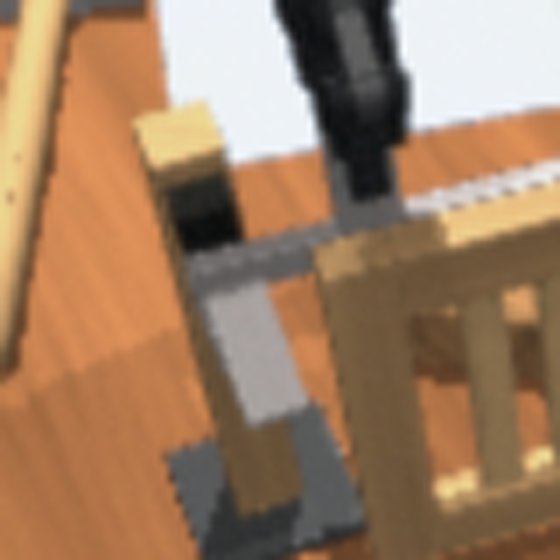

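Request:
apply_moves([
  {"x":0.1,"y":0,"z":0,"ax":0,"ay":0,"az":0,"grip":0.7},
  {"x":0.2,"y":0,"z":0,"ax":0,"ay":0,"az":0,"grip":0.65},
  {"x":0.2,"y":0,"z":0,"ax":0,"ay":0,"az":0,"grip":0.65},
  {"x":0.2,"y":-3,"z":0,"ax":0,"ay":0,"az":0,"grip":0.65},
  {"x":0.2,"y":-7,"z":0,"ax":0,"ay":0,"az":0,"grip":0.65},
  {"x":0.2,"y":-10,"z":0,"ax":0,"ay":0,"az":0,"grip":0.65},
  {"x":0.2,"y":-10,"z":0,"ax":0,"ay":0,"az":0,"grip":0.65},
])

```text
time_s: 26.3
eef_pos: [0.488, 0.0952, 0.3438]
eef_rot: [-0.449, 0.445, -0.545, 0.551]
wrist_force: [-0.0, -0.8, -0.5]
opening: 0.353
```

```bash
python3 st.py; python3 -c "
from g import *
im=save('side','side17');cv2.imwrite('pics/s17z.png',cv2.resize(im[140:230,150:270,::-1],None,fx=6,fy=6,interpolation=2))
t=save('top','top17');cv2.imwrite('pics/t17z.png',cv2.resize(t[160:280,190:350,::-1],None,fx=4,fy=4,interpolation=2))
for n in('side','top'):
  for q in('bar_nose','tab_top','bar_pivot','holdback_seat'):print(q,[(d['xy'],d['p']) for d in pinpoint(n,q)[:1]])
"
```

```text
t 26.3 b -0.009635098890971855 yaw-psi -1.6457797581431584 F gate [ 0.7816  0.1573 -0.5449] Ttool [ 0.0295 -0.0574  0.0015] [0.488  0.0952 0.3438] 0.3526328090893824
bar_nose [([183.7, 186.9], 0.95)]
tab_top [([304.6, 226.6], 0.75)]
bar_pivot [([245.1, 171.5], 0.81)]
holdback_seat [([261.9, 169.3], 0.51)]
bar_nose [([222.0, 245.6], 0.49)]
tab_top [([227.2, 223.9], 0.62)]
bar_pivot [([329.7, 249.4], 0.21)]
holdback_seat [([222.6, 244.5], 0.78)]
```

View pics/s17z.png

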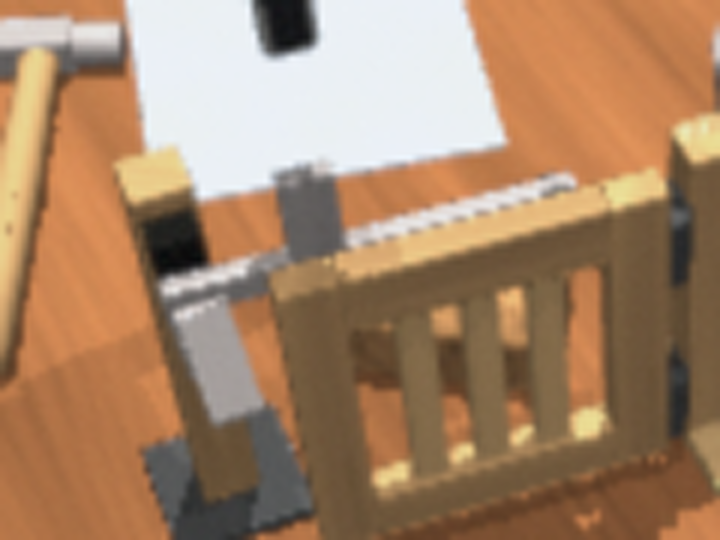

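View pics/t17z.png

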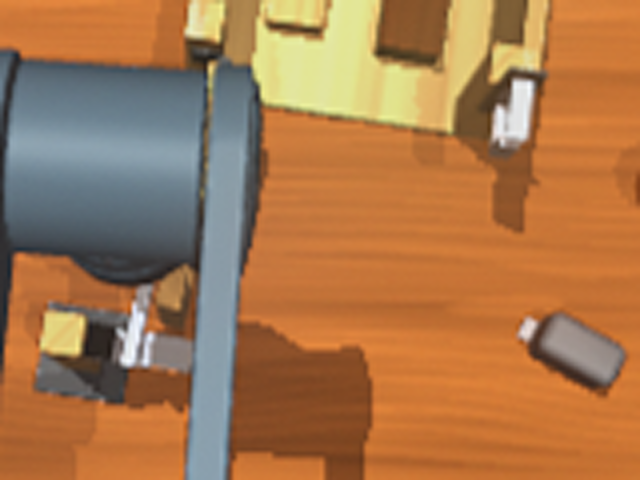

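Request:
apply_moves([
  {"x":0,"y":-5,"z":0,"ax":0,"ay":0,"az":0,"grip":0.65},
  {"x":-6,"y":-8,"z":0,"ax":0,"ay":0,"az":0,"grip":0.65},
  {"x":-12,"y":-8,"z":0,"ax":0,"ay":0,"az":0,"grip":0.65},
  {"x":-18,"y":-8,"z":0,"ax":0,"ay":0,"az":0,"grip":0.65},
  {"x":-24,"y":-8,"z":0,"ax":0,"ay":0,"az":0,"grip":0.65},
  {"x":-30,"y":-8,"z":0,"ax":0,"ay":0,"az":0,"grip":0.65},
  {"x":-30,"y":-8,"z":0,"ax":0,"ay":0,"az":0,"grip":0.65},
])

```text
time_s: 27.68
eef_pos: [0.546, 0.3932, 0.4164]
eef_rot: [-0.447, 0.45, -0.546, 0.548]
wrist_force: [0.4, 0.7, -0.3]
opening: 0.346
```

```bash
python3 -c "
from g import *
from ortho import ortho
im=save('side','side18');t=save('top','top18')
for n in('side','top'):
  for q in('bar_nose','tab_top','bar_pivot','holdback_seat','gate_hinge'):print(n,q,[(np.round(d['xy'],1),round(d['p'],2)) for d in pinpoint(n,q)[:1]])
xr,yr=(.38,.66),(0,.16)
o=ortho(np.ascontiguousarray(t[...,::-1]),'top',.196,xr,yr,.4)
for y in np.arange(0,.16,.02):
    c=int((yr[1]-y)*1000/.4); cv2.line(o,(c,0),(c,6),(255,0,0)); cv2.putText(o,f'{y*100:.0f}',(c,18),0,.35,(255,255,255))
for x in np.arange(.38,.66,.02):
    c=int((xr[1]-x)*1000/.4); cv2.line(o,(0,c),(6,c),(255,0,0)); cv2.putText(o,f'{x*100:.0f}',(8,c),0,.35,(255,255,255))
cv2.imwrite('pics/o18.png',o)
cv2.imwrite('pics/s18.png',cv2.resize(im[140:230,150:270,::-1],None,fx=6,fy=6,interpolation=2))
def seg(g,b,c,I):
  for hx,hz in((-.018,.008),(-.018,-.008)):
   p=[proj('side',gp(-.023,-.05-l*np.cos(b)+hz*np.sin(b),.188+l*np.sin(b)+hz*np.cos(b),g)) for l in(0,.172)]
   cv2.line(I,*[tuple(int(v) for v in (q-[150,140]+.5)*6) for q in p],c,1)
for g in(1.6,1.63,1.66):
  I=cv2.imread('pics/s18.png'); seg(g,0,(0,0,255),I); seg(g,.065,(255,0,0),I); cv2.imwrite(f'pics/s18_{int(g*100)}.png',I)
"
```

```text
side bar_nose [(array([185.1, 188.2]), 0.87)]
side tab_top [(array([197.9, 166.4]), 0.85)]
side bar_pivot [(array([241.8, 171.4]), 0.67)]
side holdback_seat [(array([181.3, 191.2]), 0.72)]
side gate_hinge []
top bar_nose [(array([222.7, 245.1]), 0.69)]
top tab_top [(array([225.6, 224.5]), 0.58)]
top bar_pivot [(array([232.9, 190.7]), 0.85)]
top holdback_seat [(array([222.3, 248.6]), 0.79)]
top gate_hinge [(array([247.7, 172.4]), 0.62)]
```

View pics/o18.png

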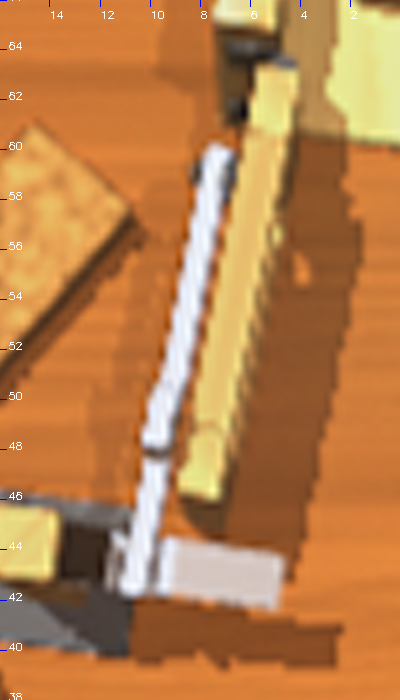

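View pics/s18_163.png

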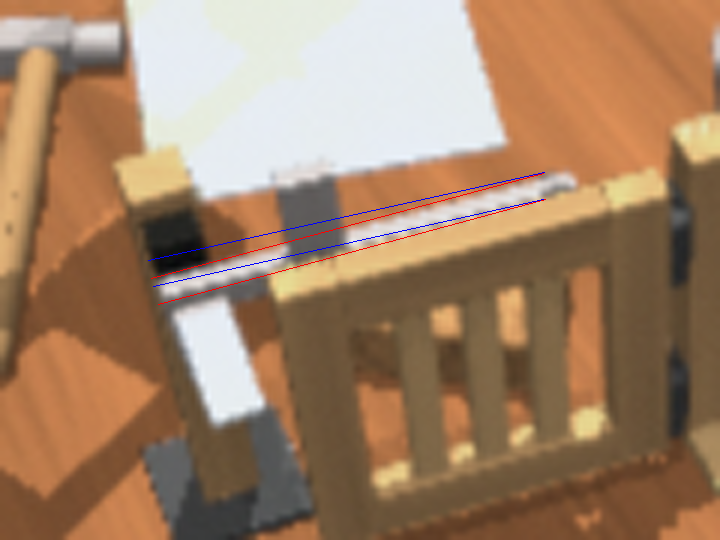

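```bash
python3 -c "
from g import *
o=ctrl.get_obs();print(o['dq'],o['wrist_force'],o['time_s'])
print(ticket.hand_in())"
```

```text
[ 0.0053  0.0064 -0.0017 -0.0008 -0.0001  0.0009] [ 0.075  -0.2775 -0.1763] 28.275
the job is handed in; nothing more can be done
None
```

The gate is hooked open, with its bar down in the hold-back's seat. I handed the job in at 28.3 s; `hand_in` reported no verdict.

**Lifting the bar:** I pinched the thumb tab and lifted in small steps. The bar touched the cap at about 0.235 rad, with about 8 N at the wrist. I then lowered it to 0.22 rad, in the gap between lip and cap.

**Swinging out:** The bar left the catch with about 2.5 N of pull, and pictures showed it passing between lip and cap without being caught. With the bar clear I let it down and loosened the grip to straddle the tab.

**Hooking:** I pushed gently with one finger. The bar rode the ramp by itself, peaking at about 5 N at the tab, and dropped behind the lip. I then moved the arm well clear.

**Last checks, all from pictures:**
- **Gate:** at about 1.63 rad; the limit was over 1.25.
- **Bar:** it matches the drawn outline for a level bar (0 rad), not the one resting on the lip (0.065 rad).
- **Seat:** the bar lies past the lip's end and short of the buffer, near the middle of the seat.
- **Robot:** wrist force is about zero and nothing is touched.
- **Bystanders:** nothing I saw in the pictures suggests any of them moved, but I did not measure their positions.

**Disagreements:** The networks' point estimates were up to a few mm out, so I relied on sizes measured from a rectified view. My first estimate of the catch height from pictures was about 8 mm lower than what I felt, and I used the felt value.

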